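Light a batch of lichen mounts on the microscope light base

ROBOT

A 6-joint arm with a two-finger parallel gripper is mounted at the origin on the work surface. World frame = base frame: x ahead of the robot, y to its left, z up, the work surface at z = 0. Lengths are in m, angles in rad, forces in N, time in s.
With the tool pointing down it reaches from about 0.375 to 0.9 m from the base axis. Payload 3.1 kg.
Tool frame: the origin (TCP) lies midway between the tips of the shut fingers; the grasp point (between the pads) lies 19 mm behind it (manip.grip_depth is the distance from the TCP to the grasp point, in m); z points along the fingers, y is the line along which they close (so a half turn about z gives the same grasp; the last joint's range is limited). The gripper opens to 85 mm and grips with 20 to 120 N. Pads are 22 mm wide; open, the fingers measure 114 mm over their backs; the gripper's body (76 mm by 85 mm) begins 54 mm behind the grasp point. The pads swing forward as they close: fully open they stand 13 mm farther back than shut.
Start: joints at [1.034, 0.527, 1.433, -0, 1.181, -0.178], TCP at [0.219, 0.585, 0.231] pointing down, gripper open.
Joint ranges: [-3.08, 3.08], [-0.75, 2.2], [0.22, 2.44], [-1.43, 4.57], [0, 2.65], [-2.85, 2.85]. Speed limits (rad/s): [2.79, 2.79, 3.14, 3.14, 3.14, 3.14].

INTERFACE

Orientations are given as a unit quaternion [x, y, z, w].
In Python, from station import telemetry, snapshot, manip gives the robot as it stands. The module is installed in compiled form; this text tells all that it offers.
- The arm moves only by the shell command python3 -m crank 'ROWS' [OPENING] [FORCE]. ROWS is text: rows parted by semicolons, each of 6 numbers parted by spaces: the shift along the tool's x, y, z as a fraction of full scale, then the turn, a rotation vector about the tool's x, y, z as a fraction of full scale. A call has exactly 5 rows; each row shifts and turns the commanded pose from where the row before left it, along the tool's axes as they then stand; what a row does not reach is not made up. Full scale, the value 1, is 4 cm for a shift and 90 degrees for a turn. A row lasts 1/10 s, in which the tool goes at most 50 mm and 8.59 degrees, less where a joint would pass 70% of its speed; a pose out of reach is approached as far as the arm can. A call with a number of a shift or a turn outside -1 to 1 is refused whole. A call with a gripper value outside its range is refused whole. OPENING is the opening, from -1 (shut) to 1 (fully open), set as the call begins (- or left out, the last holds). The fingers move at their own pace and stop on an object; FORCE is the grip in N (left out, the last holds). Time passes only in rows, so rows that do not move let the fingers close, or fill a call up. It gives the time, the measured TCP pose, the force, the opening and the grip force at its end, in the units of the state.
- telemetry.sense(): the state, without advancing time (a new reading comes with each control period).
- snapshot(name): name is "scene" or "top" or "wrist"; returns a dict with "image" (480x640x3 uint8, red, green, blue), "depth" (480x640 float32, m along the optical axis (not along the pixel's ray), 0 where there is no reading), "camera_matrix" (3x3 intrinsics, pixels), "k1" (the pictures are not rectified: a ray, as slopes to the right and down, at radius r is drawn at 1 + k1 r^2 times it, then the intrinsics apply), "rvec" (rotation vector, rad) and "tvec" (3), from world to camera coordinates, as OpenCV has them. Camera axes: x right, y down, z forward; pixel columns grow to the right and rows downward; lengths in m; the calibration is good to about 2 mm. A picture is of the moment at which its call begins.
- manip.sign_off(): hands the job in; it is judged then, once.
The state is a dict: "t": time; "q": joint angles; "qd": joint speeds; "tau": joint torques, N m; "tcp_pos": TCP position; "tool_rot": TCP orientation; "force": force on the tool from outside, world axes, zero at the start; "ft_torque": the same for the moment, N m; "finger_gap": opening from 0.0 (shut) to 1.0 (fully open); "gripper_force": force on a finger pad.
Only numpy, scipy, OpenCV 4.12 (cv2) and the standard library are available. Lean on these libraries where they do the work, as an engineer would, in place of code of your own. Each camera call takes 0.05 s, during which the arm holds its last target. There are 200 camera calls.

TASK

Load every specimen mount from the blue mat into its own pocket of the white light base and press each one down until its plate is level with the deck. With all of them seated, pull the black lamp knob straight out to its on detent, leave it on for at least two seconds, and push it fully in again. Then move all the mounts to the yellow tray, lying flat and upright on its floor side by side, and leave the other things on the table where they are.

Things in the scene. Friction and masses are not known exactly. Their poses are not given: they have to be found in the camera images.
- light_base: fixed white light base, 150 mm deep (x) x 270 mm wide (y) x 75 mm high, origin at the centre of its underside; its front face (own -x side, 75 mm from the origin) has the lamp knob. Four square pockets 51 x 51 mm in a row along y in its flat top deck, 66 mm apart.
- pocket1 (a point): centre of the outermost +y pocket's mouth at deck height (75 mm up); axes as the light base. The pocket's clear stiff seat is 3 mm down and bears a mount's weight (its origin 3 mm below this point, plate 5 mm proud); over 6 N (10 to 16 N is ample) slides it 5 mm down to its stop, where it stays (origin 8 mm below, plate level). Push on the block's top or with the block gripped
- pocket2 (a point): centre of the inner +y pocket's mouth at deck height (75 mm up); axes as the light base. The pocket's clear stiff seat is 3 mm down and bears a mount's weight (its origin 3 mm below this point, plate 5 mm proud); over 6 N (10 to 16 N is ample) slides it 5 mm down to its stop, where it stays (origin 8 mm below, plate level). Push on the block's top or with the block gripped
- pocket3 (a point): centre of the inner -y pocket's mouth at deck height (75 mm up); axes as the light base. The pocket's clear stiff seat is 3 mm down and bears a mount's weight (its origin 3 mm below this point, plate 5 mm proud); over 6 N (10 to 16 N is ample) slides it 5 mm down to its stop, where it stays (origin 8 mm below, plate level). Push on the block's top or with the block gripped
- pocket4 (a point): centre of the outermost -y pocket's mouth at deck height (75 mm up); axes as the light base. The pocket's clear stiff seat is 3 mm down and bears a mount's weight (its origin 3 mm below this point, plate 5 mm proud); over 6 N (10 to 16 N is ample) slides it 5 mm down to its stop, where it stays (origin 8 mm below, plate level). Push on the block's top or with the block gripped
- lamp_knob (a joint): travel of the lamp knob in m: 0 fully in (off), 0.018 fully out at the on detent (its stop). It moves along the light base's own -x (straight out of the front face). Over-centre spring: dead point at 0.009; about 7 N moves it across, then it snaps to the nearer end and stays
- knob_grip (a point): centre of the black knob's head, a cylinder 28 mm in diameter and 24 mm long, its axis along the light base's x, orange dot on its front end; 45 mm above the table. When in, it is 28 mm in front of the front face, with a 10 mm thick shaft and a 16 mm gap behind the head. Moves with the knob; can be pinched from above across the light base's y
- supply_mat: fixed thin blue mat, 170 (x) x 190 (y) x 4 mm, origin at the centre of its underside; the mounts start on it. On the robot's left or right
- done_tray: fixed yellow tray, outside 150 (x) x 190 (y) x 14 mm, walls and floor 5 mm thick, open on top, origin at the centre of its underside; across the table from the mat
- mount_A: specimen mount: bare aluminium plate 46 x 46 x 8 mm with a green resin block 24 x 24 mm, 14 mm high, centred on its top (22 mm in all), about 70 g. Origin: centre of the plate's underside; x and y along the plate's edges (block parallel to the plate), z up. Grip the block's side faces from above. None when absent: 3 or 4 of the mounts A to D are there
- mount_B: specimen mount: bare aluminium plate 46 x 46 x 8 mm with a green resin block 24 x 24 mm, 14 mm high, centred on its top (22 mm in all), about 70 g. Origin: centre of the plate's underside; x and y along the plate's edges (block parallel to the plate), z up. Grip the block's side faces from above. None when absent: 3 or 4 of the mounts A to D are there
- mount_C: specimen mount: bare aluminium plate 46 x 46 x 8 mm with a green resin block 24 x 24 mm, 14 mm high, centred on its top (22 mm in all), about 70 g. Origin: centre of the plate's underside; x and y along the plate's edges (block parallel to the plate), z up. Grip the block's side faces from above. None when absent: 3 or 4 of the mounts A to D are there
- mount_D: specimen mount: bare aluminium plate 46 x 46 x 8 mm with a green resin block 24 x 24 mm, 14 mm high, centred on its top (22 mm in all), about 70 g. Origin: centre of the plate's underside; x and y along the plate's edges (block parallel to the plate), z up. Grip the block's side faces from above. None when absent: 3 or 4 of the mounts A to D are there
- dropper: bystander: white dropper bottle, 34 mm in diameter, 75 mm high, origin at the centre of its underside, left of the light base
- petri_dish: bystander: glass petri dish, 86 mm in diameter, 14 mm high, origin at the centre of its underside, right of the knob, nearer the robot
- slide_box: bystander: white slide box 55 x 85 x 28 mm, origin at the centre of its underside, right of the light base
- twig: bystander: lichen twig 116 mm long along own x, 16 mm thick, origin at the underside of its middle
- forceps: bystander: steel forceps 110 mm long along own x, 6 mm high, origin at the underside of the middle, beyond the light base
Mind the look-alikes: they are no part of the job. What is shaped like the mount_D but red is not meant.

How it is judged:
On the way, in this order (a step that is already met when the one before it is completed fails the run):
1. every mount sits in a pocket, pressed level, with the knob still in (((horizontal distance between mount_A and pocket1 below 0.006 m and z of mount_A in the frame of pocket1 below -0.0065 m and angle between mount_A's own z axis and vertical below 0.08 rad) or (horizontal distance between mount_A and pocket2 below 0.006 m and z of mount_A in the frame of pocket2 below -0.0065 m and angle between mount_A's own z axis and vertical below 0.08 rad) or (horizontal distance between mount_A and pocket3 below 0.006 m and z of mount_A in the frame of pocket3 below -0.0065 m and angle between mount_A's own z axis and vertical below 0.08 rad) or (horizontal distance between mount_A and pocket4 below 0.006 m and z of mount_A in the frame of pocket4 below -0.0065 m and angle between mount_A's own z axis and vertical below 0.08 rad)) and ((horizontal distance between mount_B and pocket1 below 0.006 m and z of mount_B in the frame of pocket1 below -0.0065 m and angle between mount_B's own z axis and vertical below 0.08 rad) or (horizontal distance between mount_B and pocket2 below 0.006 m and z of mount_B in the frame of pocket2 below -0.0065 m and angle between mount_B's own z axis and vertical below 0.08 rad) or (horizontal distance between mount_B and pocket3 below 0.006 m and z of mount_B in the frame of pocket3 below -0.0065 m and angle between mount_B's own z axis and vertical below 0.08 rad) or (horizontal distance between mount_B and pocket4 below 0.006 m and z of mount_B in the frame of pocket4 below -0.0065 m and angle between mount_B's own z axis and vertical below 0.08 rad)) and ((horizontal distance between mount_C and pocket1 below 0.006 m and z of mount_C in the frame of pocket1 below -0.0065 m and angle between mount_C's own z axis and vertical below 0.08 rad) or (horizontal distance between mount_C and pocket2 below 0.006 m and z of mount_C in the frame of pocket2 below -0.0065 m and angle between mount_C's own z axis and vertical below 0.08 rad) or (horizontal distance between mount_C and pocket3 below 0.006 m and z of mount_C in the frame of pocket3 below -0.0065 m and angle between mount_C's own z axis and vertical below 0.08 rad) or (horizontal distance between mount_C and pocket4 below 0.006 m and z of mount_C in the frame of pocket4 below -0.0065 m and angle between mount_C's own z axis and vertical below 0.08 rad)) and ((horizontal distance between mount_D and pocket1 below 0.006 m and z of mount_D in the frame of pocket1 below -0.0065 m and angle between mount_D's own z axis and vertical below 0.08 rad) or (horizontal distance between mount_D and pocket2 below 0.006 m and z of mount_D in the frame of pocket2 below -0.0065 m and angle between mount_D's own z axis and vertical below 0.08 rad) or (horizontal distance between mount_D and pocket3 below 0.006 m and z of mount_D in the frame of pocket3 below -0.0065 m and angle between mount_D's own z axis and vertical below 0.08 rad) or (horizontal distance between mount_D and pocket4 below 0.006 m and z of mount_D in the frame of pocket4 below -0.0065 m and angle between mount_D's own z axis and vertical below 0.08 rad)) and value of joint lamp_knob below 0.004 m), for 0.2 s.
2. the knob is out at its on detent for 1.5 s with every mount seated (((horizontal distance between mount_A and pocket1 below 0.006 m and z of mount_A in the frame of pocket1 below -0.0065 m and angle between mount_A's own z axis and vertical below 0.08 rad) or (horizontal distance between mount_A and pocket2 below 0.006 m and z of mount_A in the frame of pocket2 below -0.0065 m and angle between mount_A's own z axis and vertical below 0.08 rad) or (horizontal distance between mount_A and pocket3 below 0.006 m and z of mount_A in the frame of pocket3 below -0.0065 m and angle between mount_A's own z axis and vertical below 0.08 rad) or (horizontal distance between mount_A and pocket4 below 0.006 m and z of mount_A in the frame of pocket4 below -0.0065 m and angle between mount_A's own z axis and vertical below 0.08 rad)) and ((horizontal distance between mount_B and pocket1 below 0.006 m and z of mount_B in the frame of pocket1 below -0.0065 m and angle between mount_B's own z axis and vertical below 0.08 rad) or (horizontal distance between mount_B and pocket2 below 0.006 m and z of mount_B in the frame of pocket2 below -0.0065 m and angle between mount_B's own z axis and vertical below 0.08 rad) or (horizontal distance between mount_B and pocket3 below 0.006 m and z of mount_B in the frame of pocket3 below -0.0065 m and angle between mount_B's own z axis and vertical below 0.08 rad) or (horizontal distance between mount_B and pocket4 below 0.006 m and z of mount_B in the frame of pocket4 below -0.0065 m and angle between mount_B's own z axis and vertical below 0.08 rad)) and ((horizontal distance between mount_C and pocket1 below 0.006 m and z of mount_C in the frame of pocket1 below -0.0065 m and angle between mount_C's own z axis and vertical below 0.08 rad) or (horizontal distance between mount_C and pocket2 below 0.006 m and z of mount_C in the frame of pocket2 below -0.0065 m and angle between mount_C's own z axis and vertical below 0.08 rad) or (horizontal distance between mount_C and pocket3 below 0.006 m and z of mount_C in the frame of pocket3 below -0.0065 m and angle between mount_C's own z axis and vertical below 0.08 rad) or (horizontal distance between mount_C and pocket4 below 0.006 m and z of mount_C in the frame of pocket4 below -0.0065 m and angle between mount_C's own z axis and vertical below 0.08 rad)) and ((horizontal distance between mount_D and pocket1 below 0.006 m and z of mount_D in the frame of pocket1 below -0.0065 m and angle between mount_D's own z axis and vertical below 0.08 rad) or (horizontal distance between mount_D and pocket2 below 0.006 m and z of mount_D in the frame of pocket2 below -0.0065 m and angle between mount_D's own z axis and vertical below 0.08 rad) or (horizontal distance between mount_D and pocket3 below 0.006 m and z of mount_D in the frame of pocket3 below -0.0065 m and angle between mount_D's own z axis and vertical below 0.08 rad) or (horizontal distance between mount_D and pocket4 below 0.006 m and z of mount_D in the frame of pocket4 below -0.0065 m and angle between mount_D's own z axis and vertical below 0.08 rad)) and value of joint lamp_knob above 0.0155 m), for 1.5 s.
3. the knob is pushed fully in (value of joint lamp_knob below 0.0025 m), for 0.2 s.
At the end, for the whole second after the job is handed in: every mount lies flat on the tray's floor (underside within 4 mm of the floor, tilt under 0.12 rad), inside its walls, right way up and at rest; the lamp knob is in (under 2.5 mm) (x of mount_A in the frame of done_tray between -0.06 and 0.06 m and y of mount_A in the frame of done_tray between -0.08 and 0.08 m and z of each of mount_A, mount_B, mount_C, mount_D in the frame of done_tray below 0.009 m and angle between each of mount_A, mount_B, mount_C, mount_D's own z axis and vertical below 0.12 rad and linear speed of each of mount_A, mount_B, mount_C, mount_D below 0.02 m/s and x of mount_B in the frame of done_tray between -0.06 and 0.06 m and y of mount_B in the frame of done_tray between -0.08 and 0.08 m and x of mount_C in the frame of done_tray between -0.06 and 0.06 m and y of mount_C in the frame of done_tray between -0.08 and 0.08 m and x of mount_D in the frame of done_tray between -0.06 and 0.06 m and y of mount_D in the frame of done_tray between -0.08 and 0.08 m and value of joint lamp_knob below 0.0025 m); the robot touches nothing.
It fails at once if a bystander is pushed more than 4 cm from its place (distance of any of dropper, petri_dish, slide_box, twig, forceps from where it was at the start of the episode above 0.04 m).
Of mount_A, mount_B, mount_C, mount_D only 3 to 4 are there at a start; the rules pass over those that are not, and their reading is None.
At some moment in a run one of mount_A, mount_B, mount_C, mount_D may be knocked a few centimetres aside while the robot is not near it.
Once in a run the grip may slacken for a moment while it holds something.
It also fails if it takes over 210 s, if anything falls off the work surface, if the arm or the gripper's body presses on something with over 40 N, if the wrist force passes 120 N, or if a joint passes its speed limit or range.

## Working session

There is one attempt and no reset: what is moved stays moved. The work goes in short steps, Python scripts to look and compute and a shell command to move; the robot and the scene stay as the last step left them, time stands still between calls to the robot, and variables do not carry over. Pictures are saved under pics/ and viewed, at most 14 in all, crops included, and the job is handed in when it is done.

```bash
mkdir -p pics; python3 - <<'E'
from station import telemetry, snapshot, manip
import cv2,numpy as np
for n in("top","scene"):
    s=snapshot(n); cv2.imwrite(f"pics/{n}0.png",s["image"][:,:,::-1]); print(n,s["camera_matrix"].tolist(),s["k1"],s["rvec"],s["tvec"])
    np.savez(f"pics/{n}0.npz",**s)
print(telemetry.sense(),manip.grip_depth)
E
```

```text
top [[479.0302723810858, 0.0, 326.2798204559757], [0.0, 479.0302723810858, 242.04183994526701], [0.0, 0.0, 1.0]] -0.013071779032872375 [ 2.14403922 -2.14968501  0.19576795] [-0.04792666  0.52653786  1.04981948]
scene [[445.5125495613688, 0.0, 316.47004166889633], [0.0, 445.5125495613688, 250.36304102167065], [0.0, 0.0, 1.0]] -0.10977706167767332 [ 0.85389503  2.2758746  -1.31593785] [ 0.42617741 -0.0662955   1.33089206]
{'t': 0.1, 'q': array([ 1.03350813e+00,  5.28388292e-01,  1.43375820e+00, -1.46334190e-05,
        1.18140971e+00, -1.78514346e-01]), 'qd': array([ 0.00078235, -0.00115707, -0.00295989, -0.00093152, -0.00031158,
       -0.00105706]), 'tau': array([ 5.11620347e-04, -4.43306029e+01, -1.78586018e+01, -2.22160679e-04,
        3.84473620e-03,  6.30802461e-06]), 'tcp_pos': array([0.21910676, 0.58465372, 0.23042728]), 'tool_rot': array([ 1.78423543e-01,  9.83953289e-01, -9.21934753e-04, -3.37587562e-04]), 'force': array([-0.39851662,  0.1799273 , -0.30784032]), 'ft_torque': array([-0.03094764,  0.01909118, -0.00373009]), 'gripper_force': 0.0, 'finger_gap': 1.0000203661889873} 0.0187
```

View pics/top0.png

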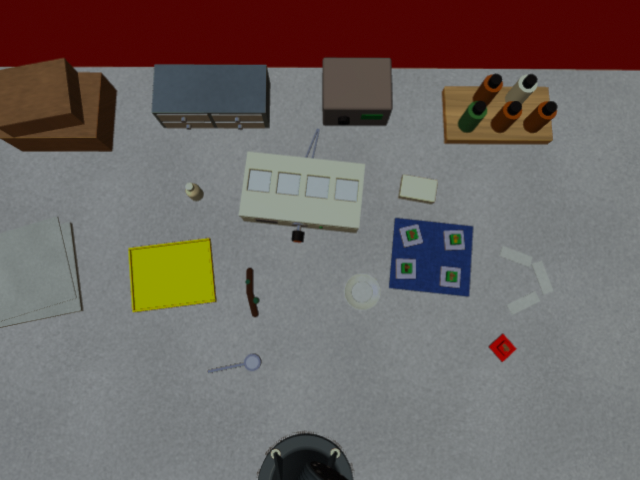

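View pics/scene0.png

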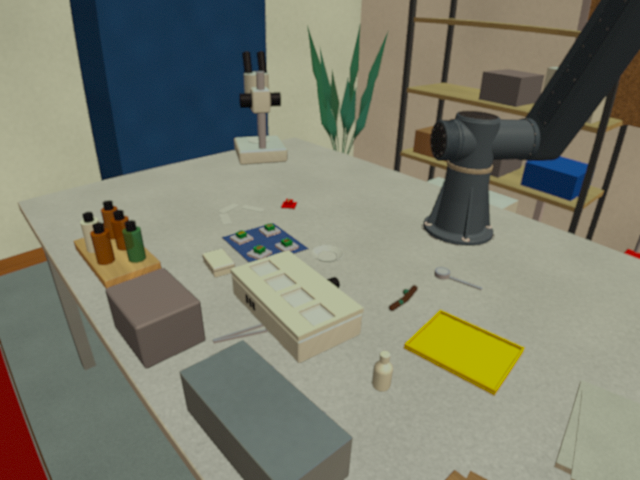

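The top view shows four green-block mounts on the blue mat at about (411,236), (455,240), (406,268) and (451,277), and a red look-alike off the mat at (502,347). The light base has its pockets at (260..346,181..190), the knob is at (298,237) and the tray at (172,275). The scene view agrees with this. I'll enlarge the mat and base to confirm, then measure.

```bash
cat > h.py <<'E'
import numpy as np,cv2
from station import telemetry,snapshot,manip
from scipy.spatial.transform import Rotation as R
def dist(s):return np.array([s["k1"],0,0,0,0],float)
def cast(s,px,z):
    px=np.array(px,float).reshape(-1,1,2)
    n=cv2.undistortPoints(px,s["camera_matrix"],dist(s)).reshape(-1,2)
    Rm=cv2.Rodrigues(np.array(s["rvec"],float))[0];t=np.array(s["tvec"],float).ravel()
    c=-Rm.T@t; d=np.c_[n,np.ones(len(n))]@Rm
    k=(z-c[2])/d[:,2]; return (c+k[:,None]*d)[:,:2]
def proj(s,P):
    return cv2.projectPoints(np.array(P,float).reshape(-1,3),np.array(s["rvec"],float),np.array(s["tvec"],float),s["camera_matrix"],dist(s))[0].reshape(-1,2)
def blobs(m,amin=20,amax=1e9):
    c,_=cv2.findContours(m.astype(np.uint8),cv2.RETR_EXTERNAL,cv2.CHAIN_APPROX_NONE)
    return [k for k in c if amin<cv2.contourArea(k)<amax]
def rect(s,k,z):
    """contour -> world rect at height z: centre, size, angle deg"""
    w=cast(s,k.reshape(-1,2),z).astype(np.float32)
    r=cv2.minAreaRect(w*1000); return r
def hsv(s):return cv2.cvtColor(s["image"],cv2.COLOR_RGB2HSV)
E
python3 - <<'E'
from h import *
s=dict(np.load("pics/top0.npz")); h=hsv(s)
im=s["image"][:,:,::-1]
a=cv2.resize(im[140:360,380:560],None,fx=3,fy=2.7,interpolation=cv2.INTER_CUBIC)[:594]
cv2.imwrite("pics/c1.png",cv2.resize(im[140:360,230:530],(800,587),interpolation=cv2.INTER_CUBIC))
print("campos",-cv2.Rodrigues(s["rvec"])[0].T@s["tvec"].ravel(), proj(s,[[.219,.585,.231],[0,0,0],[.5,0,0]]))
H,S,V=h[...,0],h[...,1],h[...,2]
for n,m,z,a in(("green",(H>40)&(H<85)&(S>90),.026,20),("blue",(H>105)&(H<130)&(S>120),.004,2000),("yellow",(H>25)&(H<35)&(S>150),.014,2000),("deck",(H>18)&(H<40)&(S>15)&(S<90)&(V>150),.075,1500)):
    for k in blobs(m,a): print(n,cv2.boundingRect(k),cv2.contourArea(k),rect(s,k,z))
for p in [(260,181),(289,184),(318,187),(346,190),(300,160),(300,205),(300,222),(411,245),(461,237)]: print(p,h[p[1],p[0]],s["depth"][p[1],p[0]])
E
```

```text
campos [ 0.3510972  -0.02642823  1.12146883] [[-27.33123684 395.99866335]
 [304.48349843 481.50331064]
 [305.05551262 256.03798404]]
green (446, 271, 11, 11) 91.5 ((449.46148681640625, -336.94720458984375), (23.23592758178711, 23.20942497253418), 87.4671630859375)
green (401, 263, 11, 10) 89.5 ((469.53460693359375, -233.34054565429688), (23.755626678466797, 20.856813430786133), 89.85515594482422)
green (450, 234, 11, 11) 93.0 ((536.1104736328125, -350.3561096191406), (23.540771484375, 24.558216094970703), 87.3660659790039)
green (406, 229, 12, 12) 55.5 ((547.14453125, -248.85093688964844), (24.304601669311523, 25.23880386352539), 12.188196182250977)
green (361, 114, 22, 6) 101.5 ((837.9055786132812, -160.85696411132812), (12.876749038696289, 51.45230484008789), 0.32362818717956543)
green (459, 101, 28, 31) 383.5 ((838.3203125, -404.35906982421875), (45.065120697021484, 82.41136169433594), 49.51963806152344)
blue (389, 218, 84, 78) 5334.5 ((498.35076904296875, -297.7795715332031), (186.75662231445312, 166.60350036621094), 83.70724487304688)
yellow (129, 238, 87, 74) 5152.0 ((456.2108154296875, 307.70361328125), (149.22337341308594, 189.77880859375), 7.1068267822265625)
(260, 181) [ 98  24 160] 1.0815489
(289, 184) [ 99  25 161] 1.0871116
(318, 187) [ 96  24 159] 1.0859544
(346, 190) [ 98  24 158] 1.0831522
(300, 160) [ 53  19 159] 1.087399
(300, 205) [ 55  18 159] 1.0750117
(300, 222) [ 39  25 104] 1.0637542
(411, 245) [115  58 110] 1.1288806
(461, 237) [94 45 97] 1.1345572
```

View pics/c1.png

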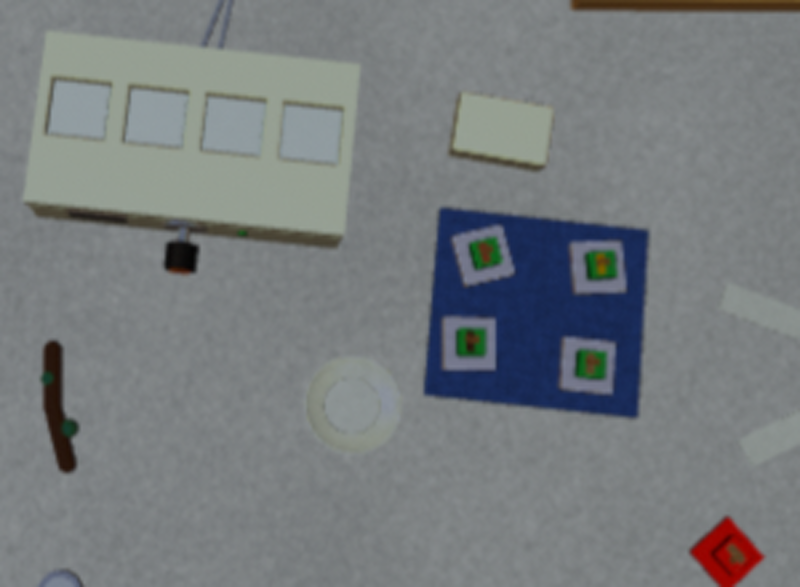

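The crop confirms it. The four green blocks on silver plates, at crop pixels (485,253), (601,265), (471,343) and (591,365), are mounts A–D. The red one at (727,552) is the look-alike and stays where it is.

```bash
cat >> h.py <<'E'
def st():
    t=telemetry.sense(); r=R.from_quat(t["tool_rot"]).as_matrix()
    print("t%.1f tcp"%t["t"],t["tcp_pos"].round(4),"ydir %.1f tilt %.1f"%(np.degrees(np.arctan2(r[1,1],r[0,1])),np.degrees(np.arccos(-r[2,2]))),"F",t["force"].round(1),"gap %.3f gf %.1f"%(t["finger_gap"],t["gripper_force"]),"q6 %.2f"%t["q"][5]); return t,r
def go(x,y,z,yd=None):
    """print turn about tool z (units, do first) and the shift after it (units) ; yd = wanted ydir deg"""
    t,r=st(); c=np.degrees(np.arctan2(r[1,1],r[0,1])); 
    if yd is None: yd=c
    d=(yd-c+90)%180-90; yd=c+d; a=np.radians(yd)
    Y=np.array([np.cos(a),np.sin(a),0]);Z=np.array([0,0,-1.]);X=np.cross(Y,Z)
    D=(np.array([x,y,z])-t["tcp_pos"])/.04
    print("turn z units %.3f  shift units x %.3f y %.3f z %.3f"%(-d/90,D@X,D@Y,D@Z))
E
python3 - <<'E'
from h import *
s=dict(np.load("pics/top0.npz")); h=hsv(s);H,S,V=[h[...,i].astype(int) for i in range(3)]
reg=np.zeros(H.shape,bool);reg[145:235,235:370]=1
for k in blobs((H>85)&(H<115)&(S>15)&(V>120)&reg,200): print("pocket",cv2.boundingRect(k),rect(s,k,.073))
dm=blobs((V>135)&reg,2000); 
for k in dm: print("deck",rect(s,k,.075))
for k in blobs((V<45)&reg|(V<45)&(np.indices(H.shape)[0]>225)&(np.indices(H.shape)[0]<250)&(np.abs(np.indices(H.shape)[1]-298)<20),20): print("knob",rect(s,k,.05),cv2.boundingRect(k))
mat=np.zeros(H.shape,bool);mat[215:300,385:476]=1
blue=(H>105)&(H<130)&(S>100)
m=(~blue)&mat&(V>50)
m=cv2.morphologyEx(m.astype(np.uint8),cv2.MORPH_OPEN,np.ones((3,3)))
for k in blobs(m,200,700): print("plate",cv2.boundingRect(k),rect(s,k,.012))
go(.5,-.3,.2,85)
E
```

```text
pocket (335, 180, 23, 21) ((640.8551635742188, -93.93655395507812), (48.01240539550781, 44.36186599731445), 84.1234130859375)
pocket (306, 177, 23, 21) ((647.947998046875, -28.657451629638672), (48.716670989990234, 44.35759735107422), 84.1893539428711)
pocket (277, 174, 23, 21) ((655.3209228515625, 37.17863082885742), (47.71089172363281, 44.32332992553711), 83.52450561523438)
pocket (248, 171, 23, 21) ((662.4388427734375, 102.57710266113281), (46.40689468383789, 44.462486267089844), 83.85529327392578)
deck ((648.2354736328125, 6.914031982421875), (277.00250244140625, 158.80430603027344), 83.74942016601562)
knob ((540.0308837890625, 16.25914764404297), (24.78158187866211, 22.620826721191406), 83.52152252197266) (292, 231, 12, 11)
t0.1 tcp [0.2191 0.5847 0.2304] ydir 69.4 tilt 0.1 F [-0.4  0.2 -0.3] gap 1.000 gf 0.0 q6 -0.18
turn z units -0.173  shift units x -8.923 y -21.420 z 0.761
```

```bash
python3 -m crank '-0.8 0 0 0 0 -0.08; -0.8 0 0 0 0 -0.08; -1 -0.5 0 0 0 0; -1 -0.7 0 0 0 0; -1 -0.7 0 0 0 0' 0.2
python3 -m crank '-0.6 -1 0 0 0 0; -0.5 -1 0 0 0 0; -0.5 -1 0 0 0 0; -0.5 -1 0 0 0 0; -0.5 -1 0 0 0 0'
python3 -m crank '-0.5 -1 0 0 0 0; -0.5 -1 0 0 0 0; -0.5 -1 0 0 0 0; -0.5 -1 0 0 0 0; 0 -1 0 0 0 0'
python3 -m crank '0 -1 0 0 0 0; 0 -1 0 0 0 0; 0 -1 0 0 0 0; 0 -1 0 0 0 0; 0 -1 0 0 0 0'
python3 - <<'E'
from h import *
go(.49,-.29,.23,83.7)
E
```

```text
t: 0.6
tcp_pos: [0.3926, 0.477, 0.2307]
tool_rot: [0.053, 0.999, -0.0, -0.0]
force: [0.6, 0.9, 0.8]
finger_gap: 0.597
gripper_force: 0.0
t: 1.1
tcp_pos: [0.4737, 0.2663, 0.231]
tool_rot: [0.054, 0.999, -0.0, -0.0]
force: [0.2, -0.1, -1.0]
finger_gap: 0.599
gripper_force: 0.0
t: 1.6
tcp_pos: [0.5342, 0.0583, 0.2312]
tool_rot: [0.054, 0.999, -0.0, 0.001]
force: [0.6, -0.2, -0.7]
finger_gap: 0.599
gripper_force: 0.0
t: 2.1
tcp_pos: [0.5096, -0.1396, 0.231]
tool_rot: [0.054, 0.999, 0.0, -0.0]
force: [0.6, -0.6, 0.4]
finger_gap: 0.601
gripper_force: 0.0
t2.1 tcp [ 0.5096 -0.1396  0.231 ] ydir 83.8 tilt 0.0 F [ 0.6 -0.6  0.4] gap 0.601 gf 0.0 q6 -1.94
turn z units 0.002  shift units x 0.074 y -3.791 z 0.025
```

```bash
python3 -m crank '0.1 -1 0 0 0 0; 0 -1 0 0 0 0; 0 -1 0 0 0 0; 0 -0.8 0 0 0 0; 0 0 0 0 0 0'
python3 - <<'E'
from h import *
t,r=st(); s=snapshot("wrist"); np.savez("pics/w1.npz",**s); cv2.imwrite("pics/w1.png",s["image"][:,:,::-1])
c=-cv2.Rodrigues(s["rvec"])[0].T@s["tvec"].ravel(); print("cam-tcp in tool",r.T@(c-t["tcp_pos"]))
for p in [[.449,-.337,.026],[.4695,-.2333,.026],[.536,-.350,.026],[.547,-.249,.026]]: print(proj(s,p))
E
```

```text
t: 2.6
tcp_pos: [0.4897, -0.2934, 0.231]
tool_rot: [0.056, 0.998, -0.001, 0.0]
force: [-0.5, -0.1, 0.5]
finger_gap: 0.599
gripper_force: 0.0
t2.6 tcp [ 0.4897 -0.2934  0.231 ] ydir 83.6 tilt 0.1 F [-0.5 -0.1  0.5] gap 0.599 gf 0.0 q6 -2.19
cam-tcp in tool [ 0.07765618 -0.00019427 -0.14294237]
[[268.4161264  163.51151089]]
[[389.94849408 173.77918597]]
[[268.78406967 259.03040161]]
[[378.26916339 258.77945062]]
```

View pics/w1.png

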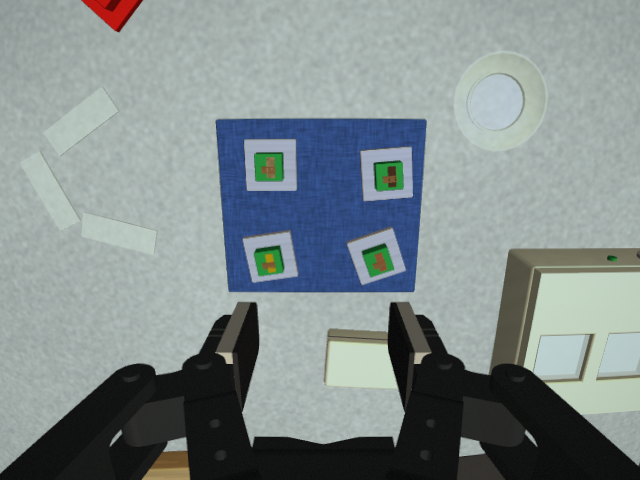

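The wrist view shows the four mounts on the mat at (269,166), (388,175), (268,261) and (377,260). Pockets begin at the right edge, near (562,357). Next I measure the mounts from this view.

```bash
cat >> h.py <<'E'
def mounts(s,zu,roi=None):
    """green block tops + plate rects; zu = underside height"""
    h=hsv(s);H,S,V=[h[...,i].astype(int) for i in range(3)]
    g=(H>38)&(H<88)&(S>80)&(V>40)
    g=cv2.morphologyEx(g.astype(np.uint8),cv2.MORPH_CLOSE,np.ones((9,9)))
    out=[]
    for k in blobs(g,60):
        r=rect(s,k,zu+.022); 
        if 17<min(r[1]) and max(r[1])<40: out.append(r); print("block",cv2.boundingRect(k),[np.round(v,1) for v in r])
    return out
E
python3 - <<'E'
from h import *
s=dict(np.load("pics/w1.npz"));h=hsv(s);H,S,V=[h[...,i].astype(int) for i in range(3)]
mounts(s,.004)
roi=np.zeros(H.shape,np.uint8);roi[122:290,224:414]=1
m=(((S<90)&(V>100)))&(roi>0)
for k in blobs(m,600,8000): print("plate",cv2.boundingRect(k),rect(s,k,.012))
for p in[(250,150),(240,200)]:print(h[p[1],p[0]])
E
```

```text
block (254, 246, 30, 30) [array([ 537.5, -350.4]), array([26.8, 25.2]), np.float64(2.4)]
block (362, 244, 32, 33) [array([ 548.1, -249.7]), array([27.2, 23.5]), np.float64(13.6)]
block (374, 161, 30, 30) [array([ 470.9, -234.6]), array([24.7, 25.3]), np.float64(88.7)]
block (254, 152, 30, 29) [array([ 451.3, -337.3]), array([24.6, 24.1]), np.float64(83.6)]
plate (242, 230, 57, 53) ((538.7138671875, -350.8468933105469), (48.26886749267578, 47.31998825073242), 2.045924663543701)
plate (347, 227, 59, 58) ((549.4354248046875, -249.52227783203125), (48.41949462890625, 46.49796676635742), 13.373393058776855)
plate (360, 146, 53, 55) ((471.446533203125, -234.28831481933594), (46.545814514160156, 46.94588088989258), 88.5372314453125)
plate (244, 139, 53, 52) ((451.92822265625, -337.59259033203125), (46.5798225402832, 45.76983642578125), 83.2616195678711)
[109  37 188]
[110 158 132]
```

```bash
python3 - <<'E'
from h import *
go(.4515,-.3373,.06,83.4)
go(.4515,-.3373,.014,83.4)
E
```

```text
t2.6 tcp [ 0.4895 -0.2907  0.2308] ydir 83.6 tilt 0.0 F [-0.3  0.2  0.3] gap 0.602 gf 0.0 q6 -2.19
turn z units 0.003  shift units x 0.809 y -1.265 z 4.269
t2.6 tcp [ 0.4895 -0.2907  0.2308] ydir 83.6 tilt 0.0 F [-0.3  0.2  0.3] gap 0.602 gf 0.0 q6 -2.19
turn z units 0.003  shift units x 0.809 y -1.265 z 5.419
```

```bash
python3 -m crank '0.4 -0.6 0.7 0 0 0; 0.41 -0.66 0.8 0 0 0; 0 0 1 0 0 0; 0 0 1 0 0 0; 0 0 0.5 0 0 0'
python3 -m crank '0 0 0.25 0 0 0; 0 0 0 0 0 0; 0 0 0 0 0 0; 0 0 0 0 0 0; 0 0 0 0 0 0'
python3 - <<'E'
from h import *
go(.4515,-.3373,.014,83.4)
E
```

```text
t: 3.15
tcp_pos: [0.4507, -0.3325, 0.0681]
tool_rot: [0.054, 0.999, 0.002, -0.002]
force: [0.3, 0.3, -0.3]
finger_gap: 0.595
gripper_force: 0.0
t: 3.65
tcp_pos: [0.4531, -0.336, 0.0627]
tool_rot: [0.054, 0.999, -0.001, 0.001]
force: [0.3, 0.0, -0.2]
finger_gap: 0.599
gripper_force: 0.0
t3.6 tcp [ 0.4531 -0.336   0.0627] ydir 83.9 tilt 0.2 F [ 0.3  0.  -0.2] gap 0.599 gf 0.0 q6 -2.30
turn z units 0.005  shift units x 0.036 y -0.037 z 1.218
```

```bash
python3 -m crank '0.04 -0.04 0.6 0 0 0; 0 0 0.4 0 0 0; 0 0 0.22 0 0 0; 0 0 0 0 0 0; 0 0 0 0 0 0'
python3 -m crank '0 0 0 0 0 0; 0 0 0 0 0 0; 0 0 0 0 0 0; 0 0 0 0 0 0; 0 0 0 0 0 0' -1 60
python3 -m crank '0 0 -0.1 0 0 0; 0 0 -0.4 0 0 0; 0 0 -1 0 0 0; 0 0 -1 0 0 0; 0 0 -0.7 0 0 0'
python3 - <<'E'
from h import *
import time
s=snapshot("wrist"); cv2.imwrite("pics/w2.png",s["image"][:,:,::-1]); np.savez("pics/w2.npz",**s)
go(.6408,-.0939,.14,83.7)
E
```

```text
t: 4.15
tcp_pos: [0.4509, -0.3372, 0.013]
tool_rot: [0.054, 0.999, -0.0, 0.0]
force: [-0.4, -0.6, -0.1]
finger_gap: 0.604
gripper_force: 0.0
t: 4.65
tcp_pos: [0.4511, -0.3374, 0.0136]
tool_rot: [0.054, 0.999, -0.001, 0.001]
force: [-0.3, 1.0, 6.0]
finger_gap: 0.261
gripper_force: 60.5
t: 5.15
tcp_pos: [0.4509, -0.3372, 0.1428]
tool_rot: [0.054, 0.999, -0.001, 0.001]
force: [-0.2, 0.0, -0.2]
finger_gap: 0.262
gripper_force: 59.8
t5.2 tcp [ 0.4528 -0.339   0.1468] ydir 83.9 tilt 0.6 F [0.9 0.7 1.7] gap 0.263 gf 59.8 q6 -2.30
turn z units 0.002  shift units x -4.000 y 6.607 z 0.169
```

View pics/w2.png

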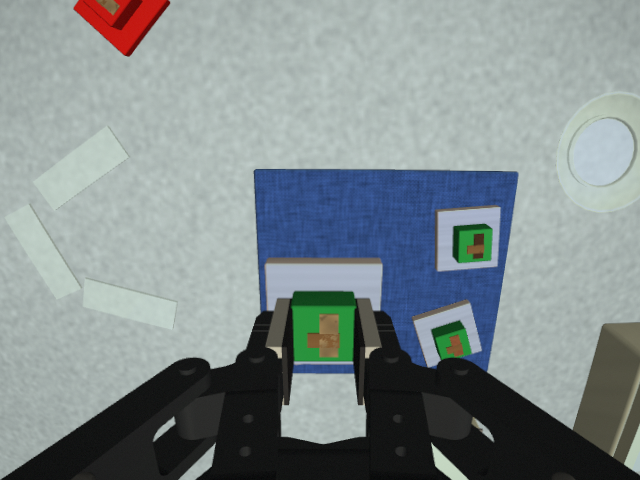

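The first mount is gripped: block at (325,330), plate edge at (323,262). I'll carry it up to look at the pockets from above.

```bash
python3 -m crank '0 0.4 -0.6 0 0 0; -0.5 0.8 -0.5 0 0 0; -0.6 1 -0.2 0 0 0; -0.6 1 0 0 0 0; -0.6 1 0 0 0 0'
python3 -m crank '-0.6 1 0 0 0 0; -0.6 1 0 0 0 0; -0.6 1 0 0 0 0; -0.6 1 0 0 0 0; -0.6 0.8 0 0 0 0'
python3 -m crank '-0.2 0.2 0 0 0 0; 0 0 0 0 0 0; 0 0 0 0 0 0; 0 0 0 0 0 0; 0 0 0 0 0 0'
cat >> h.py <<'E'
def held(s,t,r,up=.0124):
    """offset of the held block's top centre from the TCP along tool x,y (mm) and its size; up: block top above TCP"""
    h=hsv(s);H,S,V=[h[...,i].astype(int) for i in range(3)]
    g=((H>38)&(H<88)&(S>80)&(V>95)).astype(np.uint8); g[:240]=0
    g=cv2.morphologyEx(g,cv2.MORPH_CLOSE,np.ones((25,25)))
    k=max(blobs(g,300),key=cv2.contourArea); w=cast(s,k.reshape(-1,2),t["tcp_pos"][2]+up)
    a=(np.c_[w,np.full(len(w),t["tcp_pos"][2])]-t["tcp_pos"])@r*1000
    print("held px",cv2.boundingRect(k),"tool x %.1f..%.1f y %.1f..%.1f"%(*np.percentile(a[:,0],[1,99]),*np.percentile(a[:,1],[1,99])))
def pockets(s):
    h=hsv(s);H,S,V=[h[...,i].astype(int) for i in range(3)]
    m=((H>85)&(H<115)&(S>12)&(V>120)).astype(np.uint8)
    for k in blobs(m,1200):
        r=rect(s,k,.072)
        if 38<min(r[1]) and max(r[1])<60: print("pocket",cv2.boundingRect(k),[np.round(v,1) for v in r])
E
python3 - <<'E'
from h import *
t,r=st(); s=snapshot("wrist"); cv2.imwrite("pics/w3.png",s["image"][:,:,::-1]); np.savez("pics/w3.npz",**s)
held(s,t,r); pockets(s)
print(proj(s,[[.6408,-.0939,.075],[.6624,.1026,.075]]))
E
```

```text
t: 5.7
tcp_pos: [0.5607, -0.1783, 0.1929]
tool_rot: [0.054, 0.999, -0.0, 0.0]
force: [0.2, -0.4, -0.5]
finger_gap: 0.259
gripper_force: 59.8
t: 6.2
tcp_pos: [0.7003, 0.0011, 0.1919]
tool_rot: [0.053, 0.999, 0.0, -0.001]
force: [0.9, -0.2, -0.7]
finger_gap: 0.262
gripper_force: 59.8
t: 6.7
tcp_pos: [0.7079, 0.0038, 0.1926]
tool_rot: [0.055, 0.998, -0.0, -0.0]
force: [-0.2, 0.5, -0.4]
finger_gap: 0.265
gripper_force: 59.8
t6.7 tcp [0.7079 0.0038 0.1926] ydir 83.7 tilt 0.0 F [-0.2  0.5 -0.4] gap 0.265 gf 59.8 q6 -1.61
held px (292, 306, 63, 55) tool x -12.2..10.8 y -11.2..10.8
pocket (428, 114, 78, 77) [array([665. , 102.9]), array([48.2, 49.1]), np.float64(83.8)]
pocket (131, 114, 74, 76) [array([643.2, -92.2]), array([45.7, 48.6]), np.float64(83.3)]
pocket (329, 113, 77, 77) [array([657.7,  37.3]), array([48.5, 48.9]), np.float64(84.0)]
pocket (228, 113, 77, 77) [array([650.6, -27.1]), array([48.3, 48.9]), np.float64(83.6)]
[[162.43060588 149.56982517]
 [467.72944301 149.37605977]]
```

View pics/w3.png

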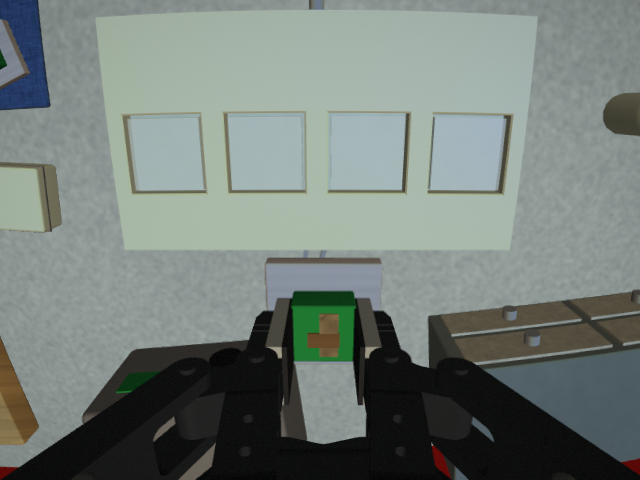

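The wrist view shows all four pockets empty and unobstructed, at (166,152), (266,152), (368,152) and (467,152). The held mount is centred at (323,333). Next I refine the pocket mouths at deck height.

```bash
python3 - <<'E'
from h import *
s=dict(np.load("pics/w3.npz"));h=hsv(s);H,S,V=[h[...,i].astype(int) for i in range(3)]
for p in [(300,60),(266,152),(266,113),(225,150),(306,150),(510,150),(215,150)]:print(p,h[p[1],p[0]])
deck=((H>20)&(H<75)&(V>150)).astype(np.uint8); deck[252:]=0; 
n,l,stt,_=cv2.connectedComponentsWithStats(deck); b=1+np.argmax(stt[1:,4]); d=(l==b)
k=max(blobs(d),key=cv2.contourArea); print("deck",rect(s,k,.075))
inside=np.zeros(H.shape,np.uint8);cv2.drawContours(inside,[k],-1,1,-1)
C=[]
for c in blobs((inside>0)&~d,3000): r=rect(s,c,.075); C.append(r[0]); print(cv2.boundingRect(c),r)
C=np.array(sorted(C,key=lambda c:-c[1])); print(np.diff(C,axis=0),np.linalg.norm(np.diff(C,axis=0),axis=1))
E
```

```text
(300, 60) [ 69  23 181]
(266, 152) [ 90  24 182]
(266, 113) [ 94  35 175]
(225, 150) [ 40  42 158]
(306, 150) [ 44  30 164]
(510, 150) [ 77  22 182]
(215, 150) [ 58  23 185]
deck ((645.1080322265625, 5.7000579833984375), (271.065673828125, 150.96923828125), 83.75492095947266)
(122, 113, 85, 81) ((643.69189453125, -93.07040405273438), (51.569522857666016, 51.708614349365234), 83.5784912109375)
(328, 111, 83, 83) ((658.269775390625, 38.1718864440918), (51.8769645690918, 51.9039306640625), 83.72935485839844)
(223, 111, 83, 82) ((650.7284545898438, -27.57698631286621), (51.618309020996094, 51.37282180786133), 83.5850830078125)
[[ -7.5413208  -65.74887276]
 [ -7.03656006 -65.49341774]] [66.17995005 65.87033433]
```

```bash
python3 - <<'E'
from h import *
go(.6648,.1037,.100,83.7)
E
```

```text
t6.8 tcp [0.7081 0.0039 0.1927] ydir 83.7 tilt 0.0 F [ 0.3 -0.9 -1.1] gap 0.260 gf 59.8 q6 -1.61
turn z units 0.000  shift units x 1.350 y 2.360 z 2.318
```

```bash
python3 -m crank '0.3 0.6 0.2 0 0 0; 0.5 0.8 0.5 0 0 0; 0.4 0.7 0.5 0 0 0; 0.15 0.26 0.6 0 0 0; 0 0 0.4 0 0 0'
python3 -m crank '0 0 0.1 0 0 0; 0 0 0 0 0 0; 0 0 0 0 0 0; 0 0 0 0 0 0; 0 0 0 0 0 0'
python3 - <<'E'
from h import *
s=snapshot("wrist");t,r=st(); held(s,t,r);go(.6648,.1037,.0816,83.7)
E
```

```text
t: 7.25
tcp_pos: [0.6632, 0.1064, 0.1033]
tool_rot: [0.053, 0.999, 0.0, -0.001]
force: [-0.9, -0.8, -1.0]
finger_gap: 0.264
gripper_force: 59.8
t: 7.75
tcp_pos: [0.6662, 0.1044, 0.1016]
tool_rot: [0.054, 0.999, 0.0, 0.001]
force: [-0.2, -0.2, -0.3]
finger_gap: 0.26
gripper_force: 59.8
t7.8 tcp [0.6659 0.1046 0.1014] ydir 83.8 tilt 0.1 F [-0.2  0.2 -2. ] gap 0.260 gf 59.8 q6 -1.47
held px (292, 306, 63, 55) tool x -12.5..10.2 y -11.4..10.6
t7.8 tcp [0.6659 0.1046 0.1014] ydir 83.8 tilt 0.1 F [-0.2  0.2 -2. ] gap 0.260 gf 59.8 q6 -1.47
turn z units 0.001  shift units x 0.025 y -0.025 z 0.495
```

```bash
python3 -m crank '0.025 -0.025 0.1 0 0 0; 0 0 0.1 0 0 0; 0 0 0.1 0 0 0; 0 0 0.1 0 0 0; 0 0 0.1 0 0 0'
python3 -m crank '0 0 0.05 0 0 0; 0 0 0 0 0 0; 0 0 0 0 0 0; 0 0 0 0 0 0; 0 0 0 0 0 0'
```

```text
t: 8.3
tcp_pos: [0.664, 0.1042, 0.0802]
tool_rot: [0.054, 0.999, -0.0, -0.0]
force: [-1.7, 0.7, 4.9]
finger_gap: 0.264
gripper_force: 60.6
t: 8.8
tcp_pos: [0.664, 0.1042, 0.0786]
tool_rot: [0.054, 0.999, 0.0, -0.0]
force: [-1.0, 0.1, 2.0]
finger_gap: 0.267
gripper_force: 60.1
```

```bash
python3 -m crank '0 0 0.05 0 0 0; 0 0 0.02 0 0 0; 0 0 0 0 0 0; 0 0 0 0 0 0; 0 0 0 0 0 0'
python3 -m crank '0 0 0.05 0 0 0; 0 0 0.02 0 0 0; 0 0 0 0 0 0; 0 0 0 0 0 0; 0 0 0 0 0 0'
```

```text
t: 9.3
tcp_pos: [0.664, 0.1042, 0.0766]
tool_rot: [0.054, 0.999, -0.0, -0.0]
force: [-2.7, 1.3, 5.4]
finger_gap: 0.261
gripper_force: 60.7
t: 9.8
tcp_pos: [0.6641, 0.1042, 0.0765]
tool_rot: [0.054, 0.999, -0.0, 0.0]
force: [-5.9, -0.5, 18.9]
finger_gap: 0.264
gripper_force: 62.2
```

```bash
python3 -m crank '0 0 -0.02 0 0 0; 0 0 0 0 0 0; 0 0 -0.05 0 0 0; 0 0 -0.3 0 0 0; 0 0 -0.8 0 0 0' 0
python3 -m crank '0 0 -1 0 0 0; -0.3 -0.4 -0.5 0 0 0; -0.6 -0.8 -0.2 0 0 0; -0.2 -1 0 0 0 0; 0 0 0 0 0 0' 0.2
python3 - <<'E'
from h import *
t,r=st(); s=snapshot("wrist"); cv2.imwrite("pics/w4.png",s["image"][:,:,::-1]); np.savez("pics/w4.npz",**s)
mounts(s,.067); go(.471,-.2343,.06,88.5)
h=hsv(s);H,S,V=[h[...,i].astype(int) for i in range(3)]
print(s["depth"][proj(s,[[.664+.018,.104,.075]]).astype(int)[0][1],proj(s,[[.664+.018,.104,.075]]).astype(int)[0][0]])
E
```

```text
t: 10.3
tcp_pos: [0.6617, 0.104, 0.117]
tool_rot: [0.054, 0.999, -0.0, -0.004]
force: [-0.1, -0.9, 0.4]
finger_gap: 0.5
gripper_force: 0.0
t: 10.8
tcp_pos: [0.7002, 0.0063, 0.189]
tool_rot: [0.056, 0.998, -0.001, 0.002]
force: [0.0, -0.4, -0.2]
finger_gap: 0.598
gripper_force: 0.0
t10.8 tcp [0.7002 0.0063 0.189 ] ydir 83.6 tilt 0.2 F [ 0.  -0.4 -0.2] gap 0.598 gf 0.0 q6 -1.61
block (450, 147, 47, 41) [array([664.3, 101.9]), array([27.5, 24.3]), np.float64(84.1)]
t10.8 tcp [0.6991 0.0091 0.1883] ydir 83.6 tilt 0.1 F [-0.5  0.3 -0.7] gap 0.602 gf 0.0 q6 -1.61
turn z units -0.054  shift units x 5.541 y -6.231 z 3.208
0.25913486
```

```bash
python3 -m crank '0 -0.5 -0.3 0 0 -0.054; 0.4 -1 0 0 0 0; 0.6 -1 0 0 0 0; 0.6 -1 0 0 0 0; 0.6 -1 0 0 0 0'
python3 -m crank '0.6 -1 0 0 0 0; 0.6 -1 0 0 0 0; 0.6 -0.35 0 0 0 0; 0 0 0 0 0 0; 0 0 0 0 0 0'
python3 - <<'E'
from h import *
t,r=st(); s=snapshot("wrist"); np.savez("pics/w5.npz",**s)
mounts(s,.004); go(.471,-.2343,.015,88.5)
E
```

```text
t: 11.35
tcp_pos: [0.6037, -0.1656, 0.1998]
tool_rot: [0.01, 1.0, 0.0, -0.0]
force: [0.5, -0.1, -0.2]
finger_gap: 0.601
gripper_force: 0.0
t: 11.85
tcp_pos: [0.5307, -0.2576, 0.1999]
tool_rot: [0.012, 1.0, 0.0, 0.0]
force: [0.2, -0.2, -0.3]
finger_gap: 0.601
gripper_force: 0.0
t11.8 tcp [ 0.5307 -0.2576  0.1999] ydir 88.7 tilt 0.1 F [ 0.2 -0.2 -0.3] gap 0.601 gf 0.0 q6 -2.19
block (317, 216, 34, 36) [array([ 548.9, -249.5]), array([26.3, 23.5]), np.float64(13.2)]
block (195, 208, 35, 32) [array([ 538. , -349.6]), array([26. , 26.7]), np.float64(2.5)]
block (337, 122, 31, 32) [array([ 471.9, -234. ]), array([23.3, 23.5]), np.float64(88.9)]
t11.9 tcp [ 0.5313 -0.2572  0.1999] ydir 88.7 tilt 0.1 F [ 0.3 -0.8 -0.2] gap 0.601 gf 0.0 q6 -2.19
turn z units 0.003  shift units x 1.522 y 0.534 z 4.623
```

```bash
python3 -m crank '0.5 0.2 0.5 0 0 0; 0.6 0.2 1 0 0 0; 0.41 0.13 1 0 0 0; 0 0 0.9 0 0 0; 0 0 0.3 0 0 0'
python3 -m crank '0 0 0 0 0 0; 0 0 0 0 0 0; 0 0 0 0 0 0; 0 0 0 0 0 0; 0 0 0 0 0 0'
python3 - <<'E'
from h import *
go(.4714,-.2342,.015,88.6)
E
```

```text
t: 12.4
tcp_pos: [0.4699, -0.233, 0.0489]
tool_rot: [0.01, 1.0, 0.002, -0.002]
force: [-0.8, 0.6, -0.0]
finger_gap: 0.597
gripper_force: 0.0
t: 12.9
tcp_pos: [0.4714, -0.2362, 0.0528]
tool_rot: [0.011, 1.0, -0.001, 0.001]
force: [-0.9, -0.7, -0.3]
finger_gap: 0.598
gripper_force: 0.0
t12.9 tcp [ 0.4714 -0.2362  0.0528] ydir 88.7 tilt 0.1 F [-0.9 -0.7 -0.3] gap 0.598 gf 0.0 q6 -2.22
turn z units 0.001  shift units x 0.000 y 0.049 z 0.946
```

```bash
python3 -m crank '0 0.05 0.5 0 0 0; 0 0 0.3 0 0 0; 0 0 0.15 0 0 0; 0 0 0 0 0 0; 0 0 0 0 0 0'
python3 -m crank '0 0 0 0 0 0; 0 0 0 0 0 0; 0 0 0 0 0 0; 0 0 0 0 0 0; 0 0 0 0 0 0' -1 60
python3 -m crank '0 0 -0.1 0 0 0; 0 0 -0.4 0 0 0; 0 0 -1 0 0 0; 0 0 -1 0 0 0; 0 0 -0.7 0 0 0'
python3 - <<'E'
from h import *
t,r=st();s=snapshot("wrist"); held(s,t,r,.011)
go(.6582-.0007,.0381,.105,83.7)
E
```

```text
t: 13.4
tcp_pos: [0.4708, -0.2339, 0.0138]
tool_rot: [0.011, 1.0, -0.0, 0.0]
force: [0.1, 0.7, 0.1]
finger_gap: 0.595
gripper_force: 0.0
t: 13.9
tcp_pos: [0.4711, -0.234, 0.0145]
tool_rot: [0.011, 1.0, -0.0, 0.001]
force: [-1.3, 0.8, 6.2]
finger_gap: 0.261
gripper_force: 60.2
t: 14.4
tcp_pos: [0.4711, -0.2339, 0.1439]
tool_rot: [0.011, 1.0, -0.001, 0.001]
force: [0.8, -0.8, -1.8]
finger_gap: 0.263
gripper_force: 59.5
t14.4 tcp [ 0.4711 -0.2339  0.1439] ydir 88.7 tilt 0.1 F [ 0.8 -0.8 -1.8] gap 0.263 gf 59.5 q6 -2.22
held px (292, 292, 64, 68) tool x -12.6..15.3 y -11.6..11.1
t14.4 tcp [ 0.4731 -0.2353  0.1475] ydir 88.7 tilt 0.5 F [ 0.2 -0.8  1.9] gap 0.261 gf 59.5 q6 -2.22
turn z units 0.056  shift units x -3.832 y 7.300 z 1.064
```

```bash
python3 -m crank '0 0.3 -0.3 0 0 0.056; -0.5 1 0 0 0 0; -0.5 1 0 0 0 0; -0.5 1 0 0 0 0; -0.5 1 0 0 0 0'
python3 -m crank '-0.5 1 0 0 0 0; -0.5 1 0.1 0 0 0; -0.5 0.7 0.5 0 0 0; -0.33 0.3 0.6 0 0 0; 0 0 0 0 0 0'
python3 - <<'E'
from h import *
s=snapshot("wrist");t,r=st();held(s,t,r,.011);go(.6575,.0381,.0825,83.7)
E
```

```text
t: 14.95
tcp_pos: [0.5685, -0.07, 0.1534]
tool_rot: [0.056, 0.998, 0.0, -0.0]
force: [0.2, -0.0, -0.5]
finger_gap: 0.262
gripper_force: 59.5
t: 15.45
tcp_pos: [0.6529, 0.042, 0.1017]
tool_rot: [0.054, 0.999, 0.0, -0.003]
force: [-1.0, 0.9, -1.1]
finger_gap: 0.258
gripper_force: 59.5
t15.5 tcp [0.6526 0.0407 0.1033] ydir 83.8 tilt 0.3 F [-1.   0.5 -0.5] gap 0.260 gf 59.5 q6 -1.57
held px (292, 305, 63, 54) tool x -11.4..11.0 y -9.8..12.0
t15.5 tcp [0.6526 0.0407 0.1033] ydir 83.8 tilt 0.3 F [-1.   0.5 -0.5] gap 0.260 gf 59.5 q6 -1.57
turn z units 0.001  shift units x -0.129 y -0.052 z 0.519
```

```bash
python3 -m crank '-0.08 -0.04 0.1 0 0 0; 0 0 0 0 0 0; 0 0 0 0 0 0; 0 0 0 0 0 0; 0 0 0 0 0 0'
python3 - <<'E'
from h import *
s=snapshot("wrist");t,r=st();held(s,t,r,.011);go(.6575,.0381,.0825,83.7)
E
```

```text
t: 16.0
tcp_pos: [0.6573, 0.0372, 0.1024]
tool_rot: [0.056, 0.998, -0.0, 0.0]
force: [-0.5, 0.1, -1.0]
finger_gap: 0.263
gripper_force: 59.5
t16.1 tcp [0.6572 0.0374 0.1023] ydir 83.6 tilt 0.0 F [-1.   0.1 -1.3] gap 0.263 gf 59.5 q6 -1.57
held px (293, 305, 62, 54) tool x -12.3..10.5 y -11.4..10.6
t16.1 tcp [0.6572 0.0374 0.1023] ydir 83.6 tilt 0.0 F [-1.   0.1 -1.3] gap 0.263 gf 59.5 q6 -1.57
turn z units -0.001  shift units x -0.004 y 0.018 z 0.495
```

```bash
python3 -m crank '0 0.018 0.1 0 0 0; 0 0 0.1 0 0 0; 0 0 0.1 0 0 0; 0 0 0.1 0 0 0; 0 0 0.1 0 0 0'
python3 -m crank '0 0 0.05 0 0 0; 0 0 0.03 0 0 0; 0 0 0.03 0 0 0; 0 0 0 0 0 0; 0 0 0 0 0 0'
python3 -m crank '0 0 0.03 0 0 0; 0 0 0.03 0 0 0; 0 0 0 0 0 0; 0 0 0 0 0 0; 0 0 0 0 0 0'
```

```text
t: 16.55
tcp_pos: [0.6571, 0.0385, 0.0814]
tool_rot: [0.055, 0.998, 0.0, -0.0]
force: [-2.3, -0.6, 5.1]
finger_gap: 0.261
gripper_force: 60.3
t: 17.05
tcp_pos: [0.6571, 0.0385, 0.0778]
tool_rot: [0.055, 0.998, 0.0, -0.0]
force: [-2.5, -0.6, 4.9]
finger_gap: 0.265
gripper_force: 60.2
t: 17.55
tcp_pos: [0.6572, 0.0385, 0.0774]
tool_rot: [0.055, 0.998, -0.0, 0.0]
force: [-4.2, 0.1, 15.3]
finger_gap: 0.265
gripper_force: 61.4
```

```bash
python3 -m crank '0 0 -0.04 0 0 0; 0 0 0 0 0 0; 0 0 -0.05 0 0 0; 0 0 -0.3 0 0 0; 0 0 -0.8 0 0 0' 0
python3 -m crank '0 0 -1 0 0 -0.09; 0.2 -0.6 -0.8 0 0 0; 0.3 -1 0 0 0 0; 0.3 -1 0 0 0 0; 0.3 -1 0 0 0 0' 0.2
python3 -m crank '0.3 -1 0 0 0 0; 0.3 -1 0 0 0 0; 0.3 -1 0 0 0 0; 0 -1 0 0 0 0; 0 -0.8 0 0 0 0'
python3 -m crank '0 0 0 0 0 0; 0 0 0 0 0 0; 0 0 0 0 0 0; 0 0 0 0 0 0; 0 0 0 0 0 0'
python3 - <<'E'
from h import *
t,r=st(); s=snapshot("wrist"); np.savez("pics/w6.npz",**s)
mounts(s,.004); go(.538,-.3502,.015,92.2)
E
```

```text
t: 18.05
tcp_pos: [0.6548, 0.0386, 0.12]
tool_rot: [0.055, 0.998, 0.0, -0.004]
force: [-0.1, -0.4, -0.3]
finger_gap: 0.5
gripper_force: 0.0
t: 18.55
tcp_pos: [0.6176, -0.108, 0.1958]
tool_rot: [-0.016, 1.0, -0.0, 0.001]
force: [-1.2, 1.1, 0.4]
finger_gap: 0.598
gripper_force: 0.0
t: 19.05
tcp_pos: [0.5873, -0.3026, 0.1953]
tool_rot: [-0.015, 1.0, -0.001, 0.0]
force: [0.1, 0.2, -0.2]
finger_gap: 0.601
gripper_force: 0.0
t: 19.55
tcp_pos: [0.5878, -0.2985, 0.1947]
tool_rot: [-0.016, 1.0, 0.0, -0.0]
force: [0.6, 0.5, 0.2]
finger_gap: 0.6
gripper_force: 0.0
t19.6 tcp [ 0.5878 -0.2985  0.1947] ydir 91.9 tilt 0.0 F [0.6 0.5 0.2] gap 0.600 gf 0.0 q6 -2.24
block (370, 151, 36, 36) [array([ 549.7, -249.8]), array([25.1, 24.5]), np.float64(13.6)]
block (241, 135, 34, 32) [array([ 539.3, -350.6]), array([23.5, 25. ]), np.float64(1.6)]
t19.6 tcp [ 0.5878 -0.2987  0.1947] ydir 91.8 tilt 0.0 F [-0.7  0.7  0.5] gap 0.600 gf 0.0 q6 -2.24
turn z units -0.004  shift units x 1.295 y -1.239 z 4.492
```

```bash
python3 -m crank '0.4 -0.5 0.5 0 0 0; 0.5 -0.5 1 0 0 0; 0.37 -0.24 1 0 0 0; 0 0 1 0 0 0; 0 0 0.2 0 0 0'
python3 -m crank '0 0 0 0 0 0; 0 0 0 0 0 0; 0 0 0 0 0 0; 0 0 0 0 0 0; 0 0 0 0 0 0'
python3 - <<'E'
from h import *
go(.5388,-.3505,.0145,92.0)
E
```

```text
t: 20.1
tcp_pos: [0.5352, -0.3485, 0.042]
tool_rot: [-0.015, 1.0, 0.003, -0.004]
force: [-1.5, 0.3, 1.3]
finger_gap: 0.597
gripper_force: 0.0
t: 20.6
tcp_pos: [0.5392, -0.3513, 0.048]
tool_rot: [-0.016, 1.0, -0.001, 0.001]
force: [-0.4, -0.9, -0.0]
finger_gap: 0.598
gripper_force: 0.0
t20.6 tcp [ 0.5392 -0.3513  0.048 ] ydir 91.8 tilt 0.1 F [-0.4 -0.9 -0. ] gap 0.598 gf 0.0 q6 -2.35
turn z units -0.002  shift units x 0.009 y 0.021 z 0.838
```

```bash
python3 -m crank '0 0.02 0.4 0 0 0; 0 0 0.3 0 0 0; 0 0 0.14 0 0 0; 0 0 0 0 0 0; 0 0 0 0 0 0'
python3 -m crank '0 0 0 0 0 0; 0 0 0 0 0 0; 0 0 0 0 0 0; 0 0 0 0 0 0; 0 0 0 0 0 0' -1 60
python3 -m crank '0 0 -0.1 0 0 0; 0 0 -0.4 0 0 0; 0 0 -1 0 0 0; 0 0 -1 0 0 0; 0 0 -0.7 0 0 0'
python3 - <<'E'
from h import *
s=snapshot("wrist");t,r=st(); held(s,t,r,.011)
go(.6508-.0007,-.0275,.105,83.7)
E
```

```text
t: 21.1
tcp_pos: [0.5381, -0.3501, 0.0123]
tool_rot: [-0.015, 1.0, 0.0, -0.0]
force: [0.1, 0.0, -0.4]
finger_gap: 0.596
gripper_force: 0.0
t: 21.6
tcp_pos: [0.5388, -0.3506, 0.0136]
tool_rot: [-0.015, 1.0, -0.0, 0.001]
force: [0.6, 0.0, 4.5]
finger_gap: 0.261
gripper_force: 61.4
t: 22.1
tcp_pos: [0.5391, -0.3508, 0.1445]
tool_rot: [-0.015, 1.0, -0.001, 0.001]
force: [0.4, -0.2, -0.3]
finger_gap: 0.26
gripper_force: 60.9
t22.1 tcp [ 0.5411 -0.3525  0.1491] ydir 91.8 tilt 0.7 F [ 0.6 -0.1  2.3] gap 0.261 gf 61.0 q6 -2.35
held px (291, 291, 65, 70) tool x -7.9..20.5 y -9.5..12.5
t22.1 tcp [ 0.5411 -0.3525  0.1491] ydir 91.8 tilt 0.7 F [ 0.6 -0.1  2.3] gap 0.261 gf 61.0 q6 -2.35
turn z units 0.090  shift units x -1.816 y 8.375 z 1.103
```

```bash
python3 -m crank '0 0 -0.2 0 0 0.09; -0.2 0.9 0 0 0 0; -0.25 1 0 0 0 0; -0.25 1 0 0 0 0; -0.25 1 0 0 0 0'
python3 -m crank '-0.25 1 0 0 0 0; -0.25 1 0 0 0 0; -0.25 1 0.3 0 0 0; -0.1 1 0.4 0 0 0; 0 0.46 0.5 0 0 0'
python3 -m crank '0 0 0.1 0 0 0; 0 0 0 0 0 0; 0 0 0 0 0 0; 0 0 0 0 0 0; 0 0 0 0 0 0'
python3 - <<'E'
from h import *
s=snapshot("wrist");t,r=st();held(s,t,r,.011);go(.6501,-.0275,.0816,83.7)
E
```

```text
t: 22.65
tcp_pos: [0.5935, -0.198, 0.1496]
tool_rot: [0.056, 0.998, -0.0, 0.0]
force: [0.2, 0.6, -0.1]
finger_gap: 0.26
gripper_force: 60.9
t: 23.15
tcp_pos: [0.648, -0.0222, 0.1019]
tool_rot: [0.054, 0.999, 0.0, 0.001]
force: [-0.2, 0.1, -1.2]
finger_gap: 0.261
gripper_force: 60.9
t: 23.65
tcp_pos: [0.6474, -0.0272, 0.098]
tool_rot: [0.056, 0.998, -0.0, 0.001]
force: [0.3, 0.0, -0.6]
finger_gap: 0.261
gripper_force: 60.9
t23.7 tcp [ 0.6472 -0.027   0.0978] ydir 83.6 tilt 0.1 F [-0.2  0.1 -0.5] gap 0.261 gf 60.9 q6 -1.67
held px (292, 306, 63, 55) tool x -13.4..9.9 y -11.5..10.7
t23.7 tcp [ 0.6472 -0.027   0.0978] ydir 83.6 tilt 0.1 F [-0.2  0.1 -0.5] gap 0.261 gf 60.9 q6 -1.67
turn z units -0.001  shift units x -0.072 y -0.005 z 0.405
```

```bash
python3 -m crank '-0.05 -0.005 0.1 0 0 0; 0 0 0.05 0 0 0; 0 0 0.1 0 0 0; 0 0 0.1 0 0 0; 0 0 0.06 0 0 0'
python3 -m crank '0 0 0.05 0 0 0; 0 0 0.03 0 0 0; 0 0 0.03 0 0 0; 0 0 0 0 0 0; 0 0 0 0 0 0'
python3 -m crank '0 0 0.03 0 0 0; 0 0 0.03 0 0 0; 0 0 0 0 0 0; 0 0 0 0 0 0; 0 0 0 0 0 0'
```

```text
t: 24.2
tcp_pos: [0.6486, -0.0261, 0.0804]
tool_rot: [0.055, 0.998, -0.0, -0.0]
force: [-1.5, -0.1, 5.4]
finger_gap: 0.263
gripper_force: 61.7
t: 24.7
tcp_pos: [0.6486, -0.0261, 0.0766]
tool_rot: [0.055, 0.998, -0.0, -0.0]
force: [-2.4, 0.3, 4.9]
finger_gap: 0.262
gripper_force: 61.7
t: 25.2
tcp_pos: [0.6486, -0.0261, 0.0764]
tool_rot: [0.055, 0.998, -0.0, 0.0]
force: [-6.3, 0.6, 16.7]
finger_gap: 0.26
gripper_force: 63.1
```

```bash
python3 -m crank '0 0 -0.04 0 0 0; 0 0 0 0 0 0; 0 0 -0.05 0 0 0; 0 0 -0.3 0 0 0; 0 0 -0.8 0 0 0' 0
python3 -m crank '0 0 -1 0 0 -0.073; 0 0 -0.8 0 0 -0.073; 0 0 0 0 0 -0.073; 0.5 -1 0 0 0 0; 0.5 -1 0 0 0 0' 0.2
python3 -m crank '0.5 -1 0 0 0 0; 0.5 -1 0 0 0 0; 0.2 -0.2 0 0 0 0; 0 0 0 0 0 0; 0 0 0 0 0 0'
python3 - <<'E'
from h import *
t,r=st(); s=snapshot("wrist"); np.savez("pics/w7.npz",**s)
mounts(s,.004); go(.5492,-.2497,.0145,103.4)
E
```

```text
t: 25.7
tcp_pos: [0.6464, -0.0258, 0.1188]
tool_rot: [0.055, 0.998, 0.001, -0.004]
force: [-0.6, -0.6, 0.0]
finger_gap: 0.499
gripper_force: 0.0
t: 26.2
tcp_pos: [0.6288, -0.1129, 0.1945]
tool_rot: [-0.118, 0.993, -0.0, 0.001]
force: [1.0, 0.3, -1.2]
finger_gap: 0.601
gripper_force: 0.0
t: 26.7
tcp_pos: [0.602, -0.2091, 0.1935]
tool_rot: [-0.116, 0.993, 0.0, 0.0]
force: [0.2, 0.8, 0.2]
finger_gap: 0.601
gripper_force: 0.0
t26.7 tcp [ 0.602  -0.2091  0.1935] ydir 103.4 tilt 0.1 F [0.2 0.8 0.2] gap 0.601 gf 0.0 q6 -2.31
block (272, 122, 33, 32) [array([ 550. , -249.1]), array([23., 24.]), np.float64(13.2)]
t26.8 tcp [ 0.6023 -0.2085  0.1934] ydir 103.4 tilt 0.0 F [ 0.2 -0.1 -0.6] gap 0.598 gf 0.0 q6 -2.31
turn z units 0.000  shift units x 1.529 y -0.694 z 4.474
```

```bash
python3 -m crank '0.5 -0.3 0.5 0 0 0; 0.6 -0.3 1 0 0 0; 0.42 -0.09 1 0 0 0; 0 0 1 0 0 0; 0 0 0.2 0 0 0'
python3 -m crank '0 0 0 0 0 0; 0 0 0 0 0 0; 0 0 0 0 0 0; 0 0 0 0 0 0; 0 0 0 0 0 0'
python3 - <<'E'
from h import *
go(.5495,-.2494,.0145,103.4)
E
```

```text
t: 27.25
tcp_pos: [0.5467, -0.2475, 0.0413]
tool_rot: [-0.117, 0.993, 0.003, -0.003]
force: [-0.8, 0.3, 0.1]
finger_gap: 0.6
gripper_force: 0.0
t: 27.75
tcp_pos: [0.5501, -0.2512, 0.0467]
tool_rot: [-0.117, 0.993, -0.001, 0.001]
force: [0.2, -0.4, -1.0]
finger_gap: 0.602
gripper_force: 0.0
t27.8 tcp [ 0.5501 -0.2512  0.0467] ydir 103.4 tilt 0.1 F [ 0.2 -0.4 -1. ] gap 0.602 gf 0.0 q6 -2.42
turn z units -0.000  shift units x 0.003 y 0.047 z 0.805
```

```bash
python3 -m crank '0 0.04 0.4 0 0 0; 0 0 0.25 0 0 0; 0 0 0.14 0 0 0; 0 0 0 0 0 0; 0 0 0 0 0 0'
python3 -m crank '0 0 0 0 0 0; 0 0 0 0 0 0; 0 0 0 0 0 0; 0 0 0 0 0 0; 0 0 0 0 0 0' -1 60
python3 -m crank '0 0 -0.1 0 0 0; 0 0 -0.4 0 0 0; 0 0 -1 0 0 0; 0 0 -1 0 0 0; 0 0 -0.7 0 0 0'
python3 - <<'E'
from h import *
go(.6436-.0007,-.0931,.105,83.7)
E
```

```text
t: 28.25
tcp_pos: [0.549, -0.2495, 0.0137]
tool_rot: [-0.116, 0.993, -0.0, -0.0]
force: [0.6, 0.5, 0.5]
finger_gap: 0.599
gripper_force: 0.0
t: 28.75
tcp_pos: [0.5494, -0.2497, 0.0144]
tool_rot: [-0.116, 0.993, -0.0, 0.001]
force: [-0.3, 0.0, 6.0]
finger_gap: 0.262
gripper_force: 61.2
t: 29.25
tcp_pos: [0.5495, -0.2497, 0.1449]
tool_rot: [-0.116, 0.993, -0.001, 0.001]
force: [0.7, -0.5, -1.5]
finger_gap: 0.257
gripper_force: 60.6
t29.2 tcp [ 0.5495 -0.2497  0.1449] ydir 103.4 tilt 0.2 F [ 0.7 -0.5 -1.5] gap 0.257 gf 60.6 q6 -2.42
turn z units 0.219  shift units x -1.892 y 4.147 z 0.998
```

```bash
python3 -m crank '0 0 -0.2 0 0 0.073; 0 0 0 0 0 0.073; 0 0 0 0 0 0.073; -0.3 0.6 0 0 0 0; -0.5 1 0 0 0 0'
python3 -m crank '-0.5 1 0 0 0 0; -0.4 0.9 0.2 0 0 0; -0.2 0.6 0.4 0 0 0; 0 0 0.5 0 0 0; 0 0 0 0 0 0'
python3 -m crank '0 0 0 0 0 0; 0 0 0 0 0 0; 0 0 0 0 0 0; 0 0 0 0 0 0; 0 0 0 0 0 0'
python3 - <<'E'
from h import *
s=snapshot("wrist");t,r=st();held(s,t,r,.011);go(.6429,-.0931,.0825,83.7)
E
```

```text
t: 29.75
tcp_pos: [0.5872, -0.1909, 0.1506]
tool_rot: [0.058, 0.998, -0.0, -0.0]
force: [0.2, -0.0, -1.6]
finger_gap: 0.262
gripper_force: 60.6
t: 30.25
tcp_pos: [0.6404, -0.0928, 0.1036]
tool_rot: [0.054, 0.999, 0.001, -0.003]
force: [-0.9, 0.3, -0.9]
finger_gap: 0.26
gripper_force: 60.5
t: 30.75
tcp_pos: [0.6427, -0.0953, 0.1063]
tool_rot: [0.056, 0.998, -0.0, 0.0]
force: [-0.2, 0.1, 0.0]
finger_gap: 0.256
gripper_force: 60.6
t30.8 tcp [ 0.6426 -0.0951  0.1062] ydir 83.6 tilt 0.0 F [ 0.5 -0.3 -0.5] gap 0.262 gf 60.6 q6 -1.78
held px (293, 306, 62, 55) tool x -13.4..10.0 y -11.3..10.7
t30.8 tcp [ 0.6426 -0.0951  0.1062] ydir 83.6 tilt 0.0 F [ 0.5 -0.3 -0.5] gap 0.262 gf 60.6 q6 -1.78
turn z units -0.001  shift units x -0.001 y 0.052 z 0.591
```

```bash
python3 -m crank '0.01 0.05 0.15 0 0 0; 0 0 0.1 0 0 0; 0 0 0.1 0 0 0; 0 0 0.1 0 0 0; 0 0 0.1 0 0 0'
python3 -m crank '0 0 0.08 0 0 0; 0 0 0.04 0 0 0; 0 0 0.03 0 0 0; 0 0 0 0 0 0; 0 0 0 0 0 0'
python3 -m crank '0 0 0.03 0 0 0; 0 0 0.03 0 0 0; 0 0 0 0 0 0; 0 0 0 0 0 0; 0 0 0 0 0 0'
```

```text
t: 31.3
tcp_pos: [0.6423, -0.0927, 0.0831]
tool_rot: [0.055, 0.998, 0.0, -0.0]
force: [0.2, 0.1, -0.0]
finger_gap: 0.26
gripper_force: 60.6
t: 31.8
tcp_pos: [0.6423, -0.0927, 0.0782]
tool_rot: [0.055, 0.998, -0.0, 0.0]
force: [-1.9, 0.8, 5.0]
finger_gap: 0.26
gripper_force: 61.2
t: 32.3
tcp_pos: [0.6423, -0.0927, 0.0774]
tool_rot: [0.055, 0.998, -0.0, 0.0]
force: [-4.2, 1.4, 12.4]
finger_gap: 0.257
gripper_force: 62.3
```

```bash
python3 -m crank '0 0 -0.04 0 0 0; 0 0 0 0 0 0; 0 0 -0.05 0 0 0; 0 0 -0.3 0 0 0; 0 0 -0.8 0 0 0' 0
python3 -m crank '0 0 -1 0 0 0; 0 0.5 -0.8 0 0 0; 0 1 0 0 0 0; 0 1 0 0 0 0; 0 0 0 0 0 0'
python3 -m crank '0 0 0 0 0 0; 0 0 0 0 0 0; 0 0 0 0 0 0; 0 0 0 0 0 0; 0 0 0 0 0 0'
python3 - <<'E'
from h import *
t,r=st(); s=snapshot("wrist"); np.savez("pics/w8.npz",**s); cv2.imwrite("pics/w8.png",s["image"][:,:,::-1])
mounts(s,.067)
s=snapshot("top");np.savez("pics/t8.npz",**s); mounts(s,.067)
go(.5427,.017,.10,83.7)
E
```

```text
t: 32.8
tcp_pos: [0.6401, -0.0921, 0.1206]
tool_rot: [0.055, 0.998, 0.001, -0.004]
force: [0.1, -0.2, 0.9]
finger_gap: 0.499
gripper_force: 0.0
t: 33.3
tcp_pos: [0.6535, 0.0116, 0.1961]
tool_rot: [0.053, 0.999, 0.001, 0.001]
force: [0.4, -1.0, -0.6]
finger_gap: 0.496
gripper_force: 0.0
t: 33.8
tcp_pos: [0.6534, 0.0057, 0.1948]
tool_rot: [0.056, 0.998, -0.0, -0.0]
force: [0.1, -0.0, -0.7]
finger_gap: 0.5
gripper_force: 0.0
t33.8 tcp [0.6534 0.0057 0.1948] ydir 83.6 tilt 0.0 F [ 0.1 -0.  -0.7] gap 0.500 gf 0.0 q6 -1.62
block (154, 218, 44, 39) [array([642.4, -90.8]), array([27.6, 26.3]), np.float64(83.7)]
block (449, 217, 44, 39) [array([663.3, 102.1]), array([27.6, 26.1]), np.float64(83.8)]
block (355, 217, 38, 39) [array([656.2,  38. ]), array([24.2, 25.9]), np.float64(83.7)]
block (255, 215, 39, 40) [array([648.1, -25.8]), array([24.5, 26.5]), np.float64(84.1)]
block (341, 183, 12, 12) [array([639.4, -93.3]), array([23.5, 24.5]), np.float64(82.7)]
t33.9 tcp [0.6534 0.0061 0.1948] ydir 83.6 tilt 0.0 F [ 0.6 -0.2 -0.1] gap 0.496 gf 0.0 q6 -1.62
turn z units -0.001  shift units x 2.780 y -0.032 z 2.371
```

View pics/w8.png

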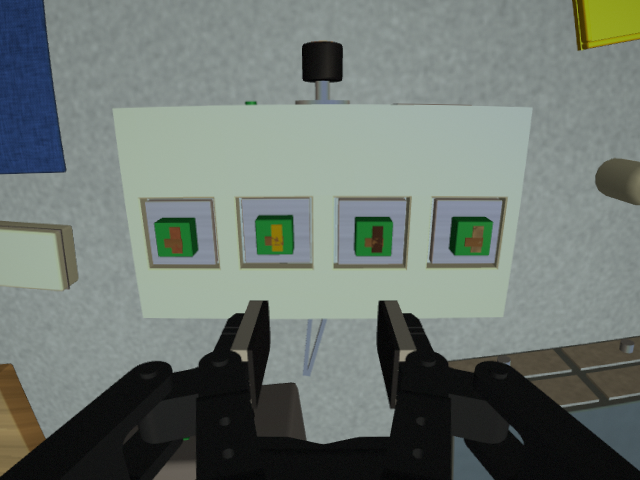

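All four mounts are seated in the pockets at (176,237), (275,236), (373,237) and (471,237). The knob head is at (322,61) and is in.

```bash
python3 -m crank '0.3 0 0 0 0 0; 0.7 0 0 0 0 0; 0.8 0 0 0 0 0; 0.7 0 0.5 0 0 0; 0.28 0 0.8 0 0 0' 0.2
python3 -m crank '0 0 0.6 0 0 0; 0 0 0.4 0 0 0; 0 0 0 0 0 0; 0 0 0 0 0 0; 0 0 0 0 0 0'
python3 - <<'E'
from h import *
s=dict(np.load("pics/w8.npz")); 
h=hsv(s);V=h[...,2];m=(V<60);m[95:]=0
for k in blobs(m,200): print(rect(s,k,.055),rect(s,k,.048))
go(.5427,.017,.027,83.7)
E
```

```text
t: 34.4
tcp_pos: [0.5416, 0.0192, 0.1444]
tool_rot: [0.055, 0.998, -0.0, 0.001]
force: [0.3, 0.1, -0.8]
finger_gap: 0.602
gripper_force: 0.0
t: 34.9
tcp_pos: [0.5439, 0.0187, 0.1039]
tool_rot: [0.055, 0.998, -0.0, 0.001]
force: [0.6, 0.3, 0.0]
finger_gap: 0.602
gripper_force: 0.0
((543.2649536132812, 17.094831466674805), (26.370914459228516, 24.437572479248047), 83.58901977539062) ((542.449462890625, 17.166133880615234), (27.023744583129883, 25.042518615722656), 83.58883666992188)
t34.9 tcp [0.5439 0.0187 0.1039] ydir 83.7 tilt 0.1 F [0.6 0.3 0. ] gap 0.602 gf 0.0 q6 -1.63
turn z units -0.000  shift units x 0.024 y -0.046 z 1.922
```

```bash
python3 -m crank '0.02 -0.04 0.5 0 0 0; 0 0 0.6 0 0 0; 0 0 0.5 0 0 0; 0 0 0.3 0 0 0; 0 0 0 0 0 0'
python3 -m crank '0 0 0 0 0 0; 0 0 0 0 0 0; 0 0 0 0 0 0; 0 0 0 0 0 0; 0 0 0 0 0 0' -1 60
python3 -m crank '0.05 0 0 0 0 0; 0.1 0 0 0 0 0; 0.1 0 0 0 0 0; 0.1 0 0 0 0 0; 0.1 0 0 0 0 0'
python3 - <<'E'
from h import *
st()
E
```

```text
t: 35.4
tcp_pos: [0.5416, 0.0175, 0.0263]
tool_rot: [0.055, 0.998, 0.0, -0.001]
force: [0.4, 0.4, 0.4]
finger_gap: 0.597
gripper_force: 0.0
t: 35.9
tcp_pos: [0.5428, 0.0174, 0.0282]
tool_rot: [0.055, 0.998, -0.0, 0.001]
force: [-0.1, 0.7, 5.8]
finger_gap: 0.306
gripper_force: 59.0
t: 36.4
tcp_pos: [0.5249, 0.0194, 0.0282]
tool_rot: [0.055, 0.998, -0.0, 0.002]
force: [5.4, 1.6, 3.6]
finger_gap: 0.308
gripper_force: 59.3
t36.4 tcp [0.5249 0.0194 0.0282] ydir 83.7 tilt 0.2 F [5.4 1.6 3.6] gap 0.308 gf 59.3 q6 -1.64
```

```bash
python3 -m crank '0.05 0 0 0 0 0; 0 0 0 0 0 0; 0 0 0 0 0 0; 0 0 0 0 0 0; 0 0 0 0 0 0'
for i in 1 2 3 4; do python3 -m crank '0 0 0 0 0 0; 0 0 0 0 0 0; 0 0 0 0 0 0; 0 0 0 0 0 0; 0 0 0 0 0 0' >/dev/null; done
python3 - <<'E'
from h import *
st(); s=snapshot("wrist"); cv2.imwrite("pics/w9.png",s["image"][:,:,::-1]); s=snapshot("top"); h=hsv(s);V=h[...,2]; cv2.imwrite("pics/t9.png",cv2.resize(s["image"][140:260,230:380,::-1],(750,600)))
E
```

```text
t: 36.9
tcp_pos: [0.5249, 0.0193, 0.0281]
tool_rot: [0.055, 0.998, -0.0, 0.003]
force: [3.2, 1.6, 6.1]
finger_gap: 0.308
gripper_force: 59.3
t38.9 tcp [0.5249 0.0193 0.0281] ydir 83.7 tilt 0.4 F [2.8 1.9 6.8] gap 0.311 gf 59.3 q6 -1.64
```

View pics/w9.png

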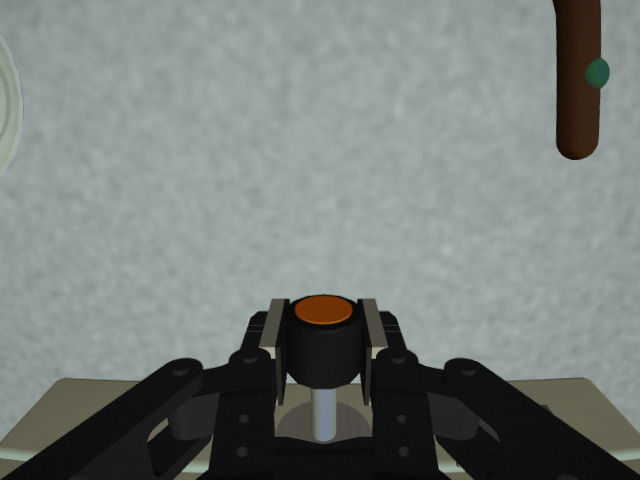

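The knob at (323,340) is out against its stop: 18 mm of travel, and it didn't move on a further pull. It has been on for 2.5 s, so I push it back in.

```bash
python3 -m crank '-0.1 0 0 0 0 0; -0.1 0 0 0 0 0; -0.1 0 0 0 0 0; -0.1 0 0 0 0 0; -0.1 0 0 0 0 0'
python3 -m crank '-0.05 0 0 0 0 0; -0.02 0 0 0 0 0; 0 0 0 0 0 0; 0 0 0 0 0 0; 0 0 0 0 0 0'
python3 - <<'E'
from h import *
st()
E
```

```text
t: 39.5
tcp_pos: [0.5429, 0.0174, 0.0281]
tool_rot: [0.056, 0.998, 0.0, 0.001]
force: [-4.8, 0.7, 14.4]
finger_gap: 0.307
gripper_force: 60.1
t: 40.0
tcp_pos: [0.5427, 0.0174, 0.0281]
tool_rot: [0.055, 0.998, 0.0, -0.002]
force: [-3.2, 0.3, 11.7]
finger_gap: 0.308
gripper_force: 60.0
t40.0 tcp [0.5427 0.0174 0.0281] ydir 83.7 tilt 0.2 F [-3.2  0.3 11.7] gap 0.308 gf 60.0 q6 -1.63
```

```bash
python3 -m crank '0.02 0 0 0 0 0; 0 0 0 0 0 0; 0 0 0 0 0 0; 0 0 -0.3 0 0 0; 0 0 -0.8 0 0 0' 0.2
python3 -m crank '0 0 -1 0 0 0; 0 0 -1 0 0 0; 0 0 -1 0 0 0; -0.8 0 -0.2 0 0 0; -1 0 0 0 0 0'
python3 -m crank '-1 0 0 0 0 0; 0 0 0 0 0 0; 0 0 0 0 0 0; 0 0 0 0 0 0; 0 0 0 0 0 0'
python3 - <<'E'
from h import *
t,r=st(); s=snapshot("wrist"); np.savez("pics/w10.npz",**s); cv2.imwrite("pics/w10.png",s["image"][:,:,::-1])
mounts(s,.067)
V=hsv(s)[...,2];m=(V<60);m[105:]=0
for k in blobs(m,200): print("knob",rect(s,k,.048))
st0=dict(np.load("pics/top0.npz")); h=hsv(st0);H,S,V=[h[...,i].astype(int) for i in range(3)]
k=max(blobs((H>25)&(H<35)&(S>150)),key=cv2.contourArea); print("tray",rect(st0,k,.014))
go(.664,.1042,.130,83.7)
E
```

```text
t: 40.5
tcp_pos: [0.5417, 0.0175, 0.0694]
tool_rot: [0.055, 0.998, 0.0, -0.003]
force: [0.8, -0.5, -0.1]
finger_gap: 0.599
gripper_force: 0.0
t: 41.0
tcp_pos: [0.6161, 0.0094, 0.203]
tool_rot: [0.055, 0.998, -0.0, 0.002]
force: [-0.0, 0.4, -0.7]
finger_gap: 0.6
gripper_force: 0.0
t: 41.5
tcp_pos: [0.6537, 0.0052, 0.1989]
tool_rot: [0.055, 0.998, 0.0, -0.001]
force: [-0.2, 0.1, 0.9]
finger_gap: 0.597
gripper_force: 0.0
t41.5 tcp [0.6537 0.0052 0.1989] ydir 83.7 tilt 0.1 F [-0.2  0.1  0.9] gap 0.597 gf 0.0 q6 -1.62
block (157, 216, 43, 38) [array([642.3, -90.9]), array([27.5, 25.9]), np.float64(83.8)]
block (448, 215, 43, 38) [array([663. , 102.1]), array([27.5, 25.8]), np.float64(83.6)]
block (355, 215, 38, 39) [array([656.3,  38. ]), array([24.4, 26.2]), np.float64(83.8)]
block (257, 213, 38, 39) [array([647.9, -25.8]), array([24.4, 26.1]), np.float64(83.7)]
knob ((542.4312744140625, 17.11526870727539), (26.659116744995117, 25.837749481201172), 85.37545776367188)
tray ((456.2108154296875, 307.70361328125), (149.22337341308594, 189.77880859375), 7.1068267822265625)
t41.5 tcp [0.654  0.0051 0.199 ] ydir 83.7 tilt 0.1 F [-0.1 -0.4 -0.5] gap 0.598 gf 0.0 q6 -1.62
turn z units -0.000  shift units x 0.022 y 2.489 z 1.726
```

The blocks are unchanged and the knob reads fully in (542.4 mm against 542.4 mm before the pull). Next I transfer the mounts to the tray, starting with pocket 1.

```bash
python3 -m crank '0 0.5 0 0 0 0; 0.02 0.9 0.2 0 0 0; 0 0.8 0.4 0 0 0; 0 0.29 0.6 0 0 0; 0 0 0.5 0 0 0' 0
python3 -m crank '0 0 0 0 0 0; 0 0 0 0 0 0; 0 0 0 0 0 0; 0 0 0 0 0 0; 0 0 0 0 0 0'
python3 - <<'E'
from h import *
go(.664,.1042,.0785,83.7)
E
```

```text
t: 42.05
tcp_pos: [0.6645, 0.1066, 0.1304]
tool_rot: [0.054, 0.999, 0.0, -0.0]
force: [-0.4, -0.9, -0.1]
finger_gap: 0.498
gripper_force: 0.0
t: 42.55
tcp_pos: [0.6661, 0.1035, 0.1322]
tool_rot: [0.056, 0.998, 0.0, 0.001]
force: [0.1, 0.9, -0.6]
finger_gap: 0.499
gripper_force: 0.0
t42.5 tcp [0.6661 0.1035 0.1322] ydir 83.6 tilt 0.1 F [ 0.1  0.9 -0.6] gap 0.499 gf 0.0 q6 -1.47
turn z units -0.001  shift units x 0.053 y 0.011 z 1.341
```

```bash
python3 -m crank '0.05 0.01 0.4 0 0 0; 0 0 0.4 0 0 0; 0 0 0.34 0 0 0; 0 0 0.2 0 0 0; 0 0 0 0 0 0'
python3 -m crank '0 0 0 0 0 0; 0 0 0 0 0 0; 0 0 0 0 0 0; 0 0 0 0 0 0; 0 0 0 0 0 0' -1 60
python3 -m crank '0 0 -0.1 0 0 0; 0 0 -0.4 0 0 0; 0 0 -0.8 0 0 0; 0 0 -0.7 0 0 -0.075; 0 0 -0.2 0 0 -0.075'
python3 - <<'E'
from h import *
go(.4826,.3534,.06,97.1)
E
```

```text
t: 43.05
tcp_pos: [0.6623, 0.1045, 0.0753]
tool_rot: [0.055, 0.998, -0.0, -0.002]
force: [-0.6, -0.0, 0.6]
finger_gap: 0.503
gripper_force: 0.0
t: 43.55
tcp_pos: [0.6637, 0.1046, 0.0778]
tool_rot: [0.055, 0.998, 0.0, 0.0]
force: [-0.0, 0.1, 0.6]
finger_gap: 0.259
gripper_force: 60.9
t: 44.05
tcp_pos: [0.666, 0.1046, 0.1706]
tool_rot: [-0.065, 0.998, -0.0, 0.004]
force: [1.2, 0.6, -1.5]
finger_gap: 0.258
gripper_force: 60.8
t44.0 tcp [0.666  0.1046 0.1706] ydir 97.4 tilt 0.5 F [ 1.2  0.6 -1.5] gap 0.258 gf 60.8 q6 -1.71
turn z units 0.004  shift units x 3.781 y 6.739 z 2.766
```

```bash
python3 -m crank '0.3 0.5 0 0 0 0; 0.54 0.96 0 0 0 0; 0.54 0.96 0 0 0 0; 0.54 0.96 0 0 0 0; 0.54 0.96 0 0 0 0'
python3 -m crank '0.54 0.96 0.1 0 0 0; 0.54 0.96 0.4 0 0 0; 0.24 0.48 0.8 0 0 0; 0 0 0.8 0 0 0; 0 0 0.5 0 0 0'
python3 -m crank '0 0 0 0 0 0; 0 0 0 0 0 0; 0 0 0 0 0 0; 0 0 0 0 0 0; 0 0 0 0 0 0'
python3 - <<'E'
from h import *
t,r=st(); s=snapshot("wrist"); cv2.imwrite("pics/w11.png",s["image"][:,:,::-1]); np.savez("pics/w11.npz",**s)
held(s,t,r,.011)
go(.4826,.3534,.0162,97.1)
E
```

```text
t: 44.55
tcp_pos: [0.5434, 0.2657, 0.1668]
tool_rot: [-0.062, 0.998, 0.0, 0.001]
force: [-0.2, -0.5, 0.2]
finger_gap: 0.261
gripper_force: 60.8
t: 45.05
tcp_pos: [0.4785, 0.3541, 0.0607]
tool_rot: [-0.064, 0.998, -0.0, -0.0]
force: [0.0, -0.2, -0.4]
finger_gap: 0.259
gripper_force: 60.8
t: 45.55
tcp_pos: [0.4806, 0.3534, 0.0626]
tool_rot: [-0.062, 0.998, 0.0, 0.001]
force: [-0.4, 0.3, -1.0]
finger_gap: 0.261
gripper_force: 60.8
t45.5 tcp [0.4806 0.3534 0.0626] ydir 97.1 tilt 0.1 F [-0.4  0.3 -1. ] gap 0.261 gf 60.8 q6 -1.25
held px (294, 306, 59, 54) tool x -12.6..10.3 y -11.4..10.5
t45.6 tcp [0.4805 0.3533 0.0623] ydir 97.1 tilt 0.1 F [-0.3 -0.7 -0.9] gap 0.265 gf 60.8 q6 -1.25
turn z units 0.000  shift units x -0.053 y -0.004 z 1.153
```

View pics/w11.png

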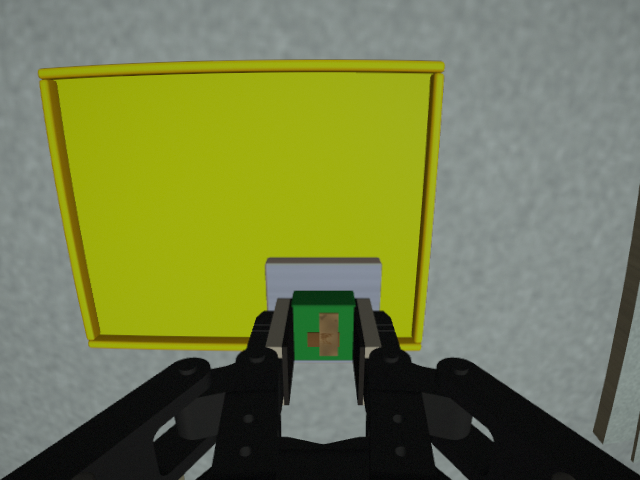

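The wrist view shows the tray from (40,70) to (440,345), aligned as expected. The held mount at (323,330) is over its far-left quadrant, so I lower it.

```bash
python3 -m crank '-0.05 0 0.4 0 0 0; 0 0 0.4 0 0 0; 0 0 0.2 0 0 0; 0 0 0.12 0 0 0; 0 0 0.02 0 0 0'
python3 -m crank '0 0 0 0 0 0; 0 0 0 0 0 0; 0 0 0 0 0 0; 0 0 0 0 0 0; 0 0 0 0 0 0'
python3 -m crank '0 0 0 0 0 0; 0 0 0 0 0 0; 0 0 0 0 0 0; 0 0 -0.3 0 0 0; 0 0 -0.8 0 0 0' 0
python3 -m crank '0 0 -1 0 0 0; 0 0 -1 0 0 0.075; 0 -0.4 -0.4 0 0 0.075; 0 0 0 0 0 0; 0 0 0 0 0 0'
python3 - <<'E'
from h import *
go(.6571,.0385,.13,83.7)
E
```

```text
t: 46.1
tcp_pos: [0.481, 0.353, 0.0158]
tool_rot: [-0.063, 0.998, -0.001, -0.001]
force: [-2.9, -2.7, 8.6]
finger_gap: 0.26
gripper_force: 61.9
t: 46.6
tcp_pos: [0.4811, 0.3531, 0.0158]
tool_rot: [-0.063, 0.998, -0.0, -0.001]
force: [-3.1, -2.5, 5.3]
finger_gap: 0.259
gripper_force: 61.4
t: 47.1
tcp_pos: [0.4801, 0.3526, 0.0581]
tool_rot: [-0.062, 0.998, -0.001, -0.003]
force: [-0.2, -0.1, 0.6]
finger_gap: 0.497
gripper_force: 0.0
t: 47.6
tcp_pos: [0.4818, 0.3375, 0.156]
tool_rot: [0.054, 0.999, 0.0, 0.0]
force: [-0.2, 0.0, -0.9]
finger_gap: 0.498
gripper_force: 0.0
t47.6 tcp [0.4818 0.3375 0.156 ] ydir 83.8 tilt 0.0 F [-0.2  0.  -0.9] gap 0.498 gf 0.0 q6 -1.04
turn z units 0.001  shift units x -5.175 y -6.948 z 0.651
```

```bash
python3 -m crank '-0.6 -0.8 -0.2 0 0 0; -0.7 -0.95 0 0 0 0; -0.7 -0.95 0 0 0 0; -0.7 -0.95 0 0 0 0; -0.7 -0.95 0 0 0 0'
python3 -m crank '-0.7 -0.95 0 0 0 0; -0.7 -0.95 0.2 0 0 0; -0.38 -0.45 0.6 0 0 0; 0 0 0 0 0 0; 0 0 0 0 0 0'
python3 -m crank '0 0 0 0 0 0; 0 0 0 0 0 0; 0 0 0 0 0 0; 0 0 0 0 0 0; 0 0 0 0 0 0'
python3 - <<'E'
from h import *
s=snapshot("wrist");mounts(s,.067);go(.6571,.0385,.0785,83.7)
E
```

```text
t: 48.1
tcp_pos: [0.5965, 0.1385, 0.1616]
tool_rot: [0.054, 0.999, 0.0, -0.002]
force: [0.6, -0.1, 0.1]
finger_gap: 0.498
gripper_force: 0.0
t: 48.6
tcp_pos: [0.6556, 0.0385, 0.129]
tool_rot: [0.055, 0.998, 0.001, -0.003]
force: [-0.3, 1.2, 0.2]
finger_gap: 0.502
gripper_force: 0.0
t: 49.1
tcp_pos: [0.6572, 0.0388, 0.1323]
tool_rot: [0.055, 0.998, -0.0, 0.0]
force: [0.8, 1.4, -0.0]
finger_gap: 0.499
gripper_force: 0.0
block (299, 246, 48, 51) [array([655.6,  38.5]), array([23.7, 27. ]), np.float64(83.7)]
block (46, 246, 61, 50) [array([642., -89.]), array([31.5, 27.7]), np.float64(83.9)]
block (169, 244, 56, 51) [array([647.7, -24.4]), array([27. , 27.2]), np.float64(84.1)]
t49.1 tcp [0.6572 0.0386 0.1322] ydir 83.7 tilt 0.0 F [ 0.7 -0.  -0.4] gap 0.498 gf 0.0 q6 -1.57
turn z units -0.000  shift units x 0.003 y -0.003 z 1.341
```

```bash
python3 -m crank '0 0 0.4 0 0 0; 0 0 0.4 0 0 0; 0 0 0.34 0 0 0; 0 0 0.2 0 0 0; 0 0 0 0 0 0'
python3 -m crank '0 0 0 0 0 0; 0 0 0 0 0 0; 0 0 0 0 0 0; 0 0 0 0 0 0; 0 0 0 0 0 0' -1 60
python3 -m crank '0 0 -0.1 0 0 0; 0 0 -0.4 0 0 0; 0 0 -0.8 0 0 0; 0 0 -0.7 0 0 -0.075; 0 0 -0.2 0 0 -0.075'
python3 - <<'E'
from h import *
go(.493,.270,.06,97.1)
E
```

```text
t: 49.65
tcp_pos: [0.6559, 0.0383, 0.0761]
tool_rot: [0.055, 0.998, 0.0, -0.002]
force: [0.6, -0.0, 0.4]
finger_gap: 0.5
gripper_force: 0.0
t: 50.15
tcp_pos: [0.6575, 0.0383, 0.0786]
tool_rot: [0.055, 0.998, -0.0, 0.0]
force: [0.5, 0.5, 1.0]
finger_gap: 0.258
gripper_force: 61.2
t: 50.65
tcp_pos: [0.6597, 0.0381, 0.1713]
tool_rot: [-0.065, 0.998, -0.001, 0.004]
force: [-0.4, -0.1, -1.3]
finger_gap: 0.258
gripper_force: 61.0
t50.6 tcp [0.6597 0.0381 0.1713] ydir 97.4 tilt 0.5 F [-0.4 -0.1 -1.3] gap 0.258 gf 61.0 q6 -1.81
turn z units 0.004  shift units x 3.419 y 6.268 z 2.782
```

```bash
python3 -m crank '0.3 0.5 0 0 0 0; 0.54 0.96 0 0 0 0; 0.54 0.96 0 0 0 0; 0.54 0.96 0 0 0 0; 0.54 0.96 0 0 0 0'
python3 -m crank '0.54 0.96 0.1 0 0 0; 0.37 0.97 0.4 0 0 0; 0 0 0.8 0 0 0; 0 0 0.8 0 0 0; 0 0 0.5 0 0 0'
python3 -m crank '0 0 0 0 0 0; 0 0 0 0 0 0; 0 0 0 0 0 0; 0 0 0 0 0 0; 0 0 0 0 0 0'
python3 - <<'E'
from h import *
t,r=st(); s=snapshot("wrist"); held(s,t,r,.011); mounts(s,.005)
go(.493,.270,.017,97.1)
E
```

```text
t: 51.15
tcp_pos: [0.5372, 0.1994, 0.1675]
tool_rot: [-0.062, 0.998, 0.0, 0.001]
force: [0.7, 0.2, -0.7]
finger_gap: 0.258
gripper_force: 61.0
t: 51.65
tcp_pos: [0.4915, 0.2709, 0.0616]
tool_rot: [-0.063, 0.998, -0.0, -0.0]
force: [0.7, -0.1, -0.7]
finger_gap: 0.259
gripper_force: 61.0
t: 52.15
tcp_pos: [0.4929, 0.2704, 0.0633]
tool_rot: [-0.062, 0.998, 0.0, 0.001]
force: [0.4, 0.9, -1.3]
finger_gap: 0.259
gripper_force: 61.0
t52.1 tcp [0.4929 0.2704 0.0633] ydir 97.2 tilt 0.1 F [ 0.4  0.9 -1.3] gap 0.259 gf 61.0 q6 -1.39
held px (293, 303, 62, 54) tool x -11.2..11.5 y -11.4..10.5
block (291, 288, 65, 69) [array([516.6, 273. ]), array([39. , 31.8]), np.float64(7.2)]
block (459, 249, 60, 53) [array([480.8, 350.2]), array([27.6, 28.3]), np.float64(7.1)]
t52.2 tcp [0.4927 0.2704 0.0631] ydir 97.2 tilt 0.1 F [-0.1 -0.3 -0.8] gap 0.259 gf 61.0 q6 -1.39
turn z units 0.001  shift units x -0.006 y -0.011 z 1.152
```

Next I lower, release and go back for pocket 3 at TCP (.6486,-.0261).

```bash
python3 -m crank '0 -0.01 0.4 0 0 0; 0 0 0.4 0 0 0; 0 0 0.2 0 0 0; 0 0 0.12 0 0 0; 0 0 0.03 0 0 0'
python3 -m crank '0 0 0 0 0 0; 0 0 0 0 0 0; 0 0 0 0 0 0; 0 0 0 0 0 0; 0 0 0 0 0 0'
python3 -m crank '0 0 0 0 0 0; 0 0 0 0 0 0; 0 0 0 0 0 0; 0 0 -0.3 0 0 0; 0 0 -0.8 0 0 0' 0
python3 -m crank '0 0 -1 0 0 0; 0 0 -1 0 0 0.075; 0 -0.4 -0.4 0 0 0.075; 0 0 0 0 0 0; 0 0 0 0 0 0'
python3 - <<'E'
from h import *
go(.6486,-.0261,.13,83.7)
E
```

```text
t: 52.7
tcp_pos: [0.4921, 0.2698, 0.0166]
tool_rot: [-0.062, 0.998, -0.0, -0.0]
force: [-2.2, -1.0, 9.3]
finger_gap: 0.261
gripper_force: 62.2
t: 53.2
tcp_pos: [0.4925, 0.27, 0.0166]
tool_rot: [-0.062, 0.998, 0.0, 0.0]
force: [-1.3, 0.4, 4.3]
finger_gap: 0.257
gripper_force: 61.6
t: 53.7
tcp_pos: [0.4902, 0.2692, 0.0587]
tool_rot: [-0.062, 0.998, -0.001, -0.003]
force: [0.2, 0.2, 0.1]
finger_gap: 0.499
gripper_force: 0.0
t: 54.2
tcp_pos: [0.492, 0.2539, 0.1564]
tool_rot: [0.054, 0.999, 0.0, 0.0]
force: [-0.0, 0.1, 0.4]
finger_gap: 0.499
gripper_force: 0.0
t54.2 tcp [0.492  0.2539 0.1564] ydir 83.8 tilt 0.0 F [-0.   0.1  0.4] gap 0.499 gf 0.0 q6 -1.19
turn z units 0.001  shift units x -4.659 y -6.528 z 0.660
```

```bash
python3 -m crank '-0.6 -0.8 -0.2 0 0 0; -0.7 -0.95 0 0 0 0; -0.7 -0.95 0 0 0 0; -0.7 -0.95 0 0 0 0; -0.7 -0.95 0 0 0 0'
python3 -m crank '-0.7 -0.95 0 0 0 0; -0.56 -0.95 0.2 0 0 0; 0 -0.03 0.6 0 0 0; 0 0 0 0 0 0; 0 0 0 0 0 0'
python3 -m crank '0 0 0 0 0 0; 0 0 0 0 0 0; 0 0 0 0 0 0; 0 0 0 0 0 0; 0 0 0 0 0 0'
python3 - <<'E'
from h import *
s=snapshot("wrist");mounts(s,.067);go(.6486,-.0261,.0785,83.7)
E
```

```text
t: 54.7
tcp_pos: [0.6068, 0.0551, 0.1619]
tool_rot: [0.054, 0.999, 0.0, -0.002]
force: [0.1, 0.7, -0.2]
finger_gap: 0.499
gripper_force: 0.0
t: 55.2
tcp_pos: [0.647, -0.0252, 0.1299]
tool_rot: [0.055, 0.999, 0.001, -0.003]
force: [0.8, 0.2, 0.3]
finger_gap: 0.501
gripper_force: 0.0
t: 55.7
tcp_pos: [0.6489, -0.026, 0.1326]
tool_rot: [0.055, 0.998, -0.0, 0.0]
force: [-0.5, 0.4, 0.3]
finger_gap: 0.498
gripper_force: 0.0
block (167, 248, 55, 51) [array([641.6, -91. ]), array([27.1, 27.5]), np.float64(83.8)]
block (299, 246, 48, 51) [array([647.5, -26.2]), array([23.7, 27.1]), np.float64(83.7)]
t55.8 tcp [ 0.6488 -0.0261  0.1325] ydir 83.7 tilt 0.0 F [-0.7 -1.1 -0.2] gap 0.501 gf 0.0 q6 -1.67
turn z units -0.000  shift units x 0.006 y -0.001 z 1.349
```

```bash
python3 -m crank '0 0 0.4 0 0 0; 0 0 0.4 0 0 0; 0 0 0.34 0 0 0; 0 0 0.2 0 0 0; 0 0 0 0 0 0'
python3 -m crank '0 0 0 0 0 0; 0 0 0 0 0 0; 0 0 0 0 0 0; 0 0 0 0 0 0; 0 0 0 0 0 0' -1 60
python3 -m crank '0 0 -0.1 0 0 0; 0 0 -0.4 0 0 0; 0 0 -0.8 0 0 0; 0 0 -0.7 0 0 -0.075; 0 0 -0.2 0 0 -0.075'
python3 - <<'E'
from h import *
go(.423,.346,.06,97.1)
E
```

```text
t: 56.25
tcp_pos: [0.6478, -0.0261, 0.0771]
tool_rot: [0.055, 0.998, 0.0, -0.001]
force: [-0.0, 0.6, -0.2]
finger_gap: 0.498
gripper_force: 0.0
t: 56.75
tcp_pos: [0.6493, -0.0264, 0.0793]
tool_rot: [0.055, 0.998, -0.0, 0.001]
force: [0.4, -0.6, 2.9]
finger_gap: 0.258
gripper_force: 61.2
t: 57.25
tcp_pos: [0.6506, -0.0266, 0.1713]
tool_rot: [-0.065, 0.998, -0.001, 0.003]
force: [1.1, 0.3, -0.0]
finger_gap: 0.259
gripper_force: 60.9
t57.2 tcp [ 0.6506 -0.0266  0.1713] ydir 97.4 tilt 0.4 F [ 1.1  0.3 -0. ] gap 0.259 gf 60.9 q6 -1.91
turn z units 0.004  shift units x 4.494 y 9.947 z 2.781
```

```bash
python3 -m crank '0.2 0.5 0 0 0 0; 0.45 1 0 0 0 0; 0.45 1 0 0 0 0; 0.45 1 0 0 0 0; 0.45 1 0 0 0 0'
python3 -m crank '0.45 1 0 0 0 0; 0.45 1 0 0 0 0; 0.45 1 0 0 0 0; 0.45 1 0 0 0 0; 0.45 1 0 0 0 0'
python3 -m crank '0.19 0.45 0.4 0 0 0; 0 0 0.8 0 0 0; 0 0 0.8 0 0 0; 0 0 0.6 0 0 0; 0 0 0 0 0 0'
python3 -m crank '0 0 0 0 0 0; 0 0 0 0 0 0; 0 0 0 0 0 0; 0 0 0 0 0 0; 0 0 0 0 0 0'
python3 - <<'E'
from h import *
t,r=st(); s=snapshot("wrist"); held(s,t,r,.011); mounts(s,.005)
go(.423,.346,.0175,97.1)
E
```

```text
t: 57.75
tcp_pos: [0.5438, 0.1444, 0.1662]
tool_rot: [-0.061, 0.998, 0.0, -0.001]
force: [-0.2, 0.7, -0.4]
finger_gap: 0.257
gripper_force: 60.9
t: 58.25
tcp_pos: [0.4294, 0.3309, 0.1663]
tool_rot: [-0.062, 0.998, -0.0, -0.001]
force: [1.1, 0.1, -0.5]
finger_gap: 0.255
gripper_force: 60.9
t: 58.75
tcp_pos: [0.4186, 0.3453, 0.0596]
tool_rot: [-0.062, 0.998, -0.002, -0.004]
force: [-0.8, -0.0, -0.5]
finger_gap: 0.259
gripper_force: 60.8
t: 59.25
tcp_pos: [0.4233, 0.3466, 0.0633]
tool_rot: [-0.062, 0.998, 0.0, 0.001]
force: [-0.1, 0.4, -0.5]
finger_gap: 0.262
gripper_force: 60.8
t59.2 tcp [0.4233 0.3466 0.0633] ydir 97.1 tilt 0.1 F [-0.1  0.4 -0.5] gap 0.262 gf 60.8 q6 -1.21
held px (293, 302, 62, 98) tool x -31.7..11.9 y -11.3..10.6
t59.3 tcp [0.4232 0.3466 0.0631] ydir 97.1 tilt 0.1 F [ 0.3 -0.5 -0.8] gap 0.258 gf 60.8 q6 -1.21
turn z units 0.001  shift units x 0.008 y -0.014 z 1.141
```

```bash
python3 -m crank '0.01 -0.01 0.4 0 0 0; 0 0 0.4 0 0 0; 0 0 0.2 0 0 0; 0 0 0.12 0 0 0; 0 0 0.02 0 0 0'
python3 -m crank '0 0 0 0 0 0; 0 0 0 0 0 0; 0 0 0 0 0 0; 0 0 0 0 0 0; 0 0 0 0 0 0'
python3 -m crank '0 0 0 0 0 0; 0 0 0 0 0 0; 0 0 0 0 0 0; 0 0 -0.3 0 0 0; 0 0 -0.8 0 0 0' 0
python3 -m crank '0 0 -1 0 0 0; 0 0 -1 0 0 0.075; 0 -0.4 -0.4 0 0 0.075; 0 0 0 0 0 0; 0 0 0 0 0 0'
python3 - <<'E'
from h import *
go(.6423,-.0927,.13,83.7)
E
```

```text
t: 59.8
tcp_pos: [0.4223, 0.3458, 0.0172]
tool_rot: [-0.062, 0.998, -0.0, -0.0]
force: [-2.6, -1.5, 7.2]
finger_gap: 0.257
gripper_force: 61.7
t: 60.3
tcp_pos: [0.4229, 0.3462, 0.0172]
tool_rot: [-0.062, 0.998, 0.0, 0.0]
force: [0.2, -0.3, 3.1]
finger_gap: 0.259
gripper_force: 61.3
t: 60.8
tcp_pos: [0.4208, 0.345, 0.0596]
tool_rot: [-0.062, 0.998, -0.001, -0.003]
force: [0.1, 0.0, -0.0]
finger_gap: 0.502
gripper_force: 0.0
t: 61.3
tcp_pos: [0.4225, 0.33, 0.1574]
tool_rot: [0.055, 0.999, 0.0, 0.0]
force: [-0.0, 0.3, -0.3]
finger_gap: 0.498
gripper_force: 0.0
t61.3 tcp [0.4225 0.33   0.1574] ydir 83.7 tilt 0.0 F [-0.   0.3 -0.3] gap 0.498 gf 0.0 q6 -1.01
turn z units 0.000  shift units x -6.622 y -9.900 z 0.684
```

```bash
python3 -m crank '-0.4 -0.6 -0.2 0 0 0; -0.65 -0.97 0 0 0 0; -0.65 -0.97 0 0 0 0; -0.65 -0.97 0 0 0 0; -0.65 -0.97 0 0 0 0'
python3 -m crank '-0.65 -0.97 0 0 0 0; -0.65 -0.97 0 0 0 0; -0.65 -0.97 0 0 0 0; -0.65 -0.97 0 0 0 0; -0.65 -0.97 0 0 0 0'
python3 -m crank '-0.37 -0.57 0.2 0 0 0; 0 0 0.6 0 0 0; 0 0 0 0 0 0; 0 0 0 0 0 0; 0 0 0 0 0 0'
python3 - <<'E'
from h import *
s=snapshot("wrist");mounts(s,.067);go(.6423,-.0927,.079,83.7)
E
```

```text
t: 61.8
tcp_pos: [0.5219, 0.1375, 0.1632]
tool_rot: [0.054, 0.999, -0.0, -0.002]
force: [1.3, 0.9, -1.5]
finger_gap: 0.5
gripper_force: 0.0
t: 62.3
tcp_pos: [0.6298, -0.0696, 0.1627]
tool_rot: [0.054, 0.999, 0.001, -0.002]
force: [0.1, 0.4, 0.4]
finger_gap: 0.5
gripper_force: 0.0
t: 62.8
tcp_pos: [0.6421, -0.0918, 0.1329]
tool_rot: [0.054, 0.999, 0.0, -0.0]
force: [0.9, 0.5, 0.4]
finger_gap: 0.499
gripper_force: 0.0
block (298, 247, 48, 52) [array([641.5, -92.8]), array([23.7, 27.7]), np.float64(83.8)]
t62.9 tcp [ 0.6424 -0.0918  0.1335] ydir 83.8 tilt 0.0 F [ 0.1 -0.5  0.1] gap 0.496 gf 0.0 q6 -1.78
turn z units 0.001  shift units x -0.000 y -0.021 z 1.362
```

Last mount: the tray target is (.4334,.2626).

```bash
python3 -m crank '0 -0.02 0.4 0 0 0; 0 0 0.4 0 0 0; 0 0 0.36 0 0 0; 0 0 0.2 0 0 0; 0 0 0 0 0 0'
python3 -m crank '0 0 0 0 0 0; 0 0 0 0 0 0; 0 0 0 0 0 0; 0 0 0 0 0 0; 0 0 0 0 0 0' -1 60
python3 -m crank '0 0 -0.1 0 0 0; 0 0 -0.4 0 0 0; 0 0 -0.8 0 0 0; 0 0 -0.7 0 0 -0.075; 0 0 -0.2 0 0 -0.075'
python3 - <<'E'
from h import *
go(.4334,.2626,.06,97.1)
E
```

```text
t: 63.35
tcp_pos: [0.6413, -0.093, 0.0775]
tool_rot: [0.055, 0.998, 0.0, -0.001]
force: [0.1, -0.2, -1.0]
finger_gap: 0.498
gripper_force: 0.0
t: 63.85
tcp_pos: [0.6427, -0.0938, 0.0794]
tool_rot: [0.055, 0.998, -0.0, 0.001]
force: [-0.3, 0.0, 4.3]
finger_gap: 0.259
gripper_force: 61.2
t: 64.35
tcp_pos: [0.6441, -0.0942, 0.1711]
tool_rot: [-0.065, 0.998, -0.001, 0.003]
force: [0.1, 0.8, -1.4]
finger_gap: 0.256
gripper_force: 60.7
t64.3 tcp [ 0.6441 -0.0942  0.1711] ydir 97.4 tilt 0.4 F [ 0.1  0.8 -1.4] gap 0.256 gf 60.7 q6 -2.02
turn z units 0.004  shift units x 4.125 y 9.502 z 2.778
```

```bash
python3 -m crank '0.2 0.5 0 0 0 0; 0.43 1 0 0 0 0; 0.43 1 0 0 0 0; 0.43 1 0 0 0 0; 0.43 1 0 0 0 0'
python3 -m crank '0.43 1 0 0 0 0; 0.43 1 0 0 0 0; 0.43 1 0 0 0 0; 0.43 1 0 0 0 0; 0.43 1 0.1 0 0 0'
python3 -m crank '0 0 0.4 0 0 0; 0 0 0.8 0 0 0; 0 0 0.8 0 0 0; 0 0 0.5 0 0 0; 0 0 0 0 0 0'
python3 -m crank '0 0 0 0 0 0; 0 0 0 0 0 0; 0 0 0 0 0 0; 0 0 0 0 0 0; 0 0 0 0 0 0'
python3 - <<'E'
from h import *
t,r=st(); s=snapshot("wrist"); held(s,t,r,.011); mounts(s,.005)
go(.4334,.2626,.0175,97.1)
E
```

```text
t: 64.85
tcp_pos: [0.5424, 0.0766, 0.1674]
tool_rot: [-0.062, 0.998, -0.0, 0.0]
force: [1.0, 0.1, -0.9]
finger_gap: 0.254
gripper_force: 60.7
t: 65.35
tcp_pos: [0.4326, 0.2647, 0.1639]
tool_rot: [-0.062, 0.998, 0.0, 0.001]
force: [0.5, 1.1, -1.2]
finger_gap: 0.256
gripper_force: 60.7
t: 65.85
tcp_pos: [0.4316, 0.2627, 0.0609]
tool_rot: [-0.063, 0.998, -0.001, -0.002]
force: [-1.4, -1.1, -0.9]
finger_gap: 0.26
gripper_force: 60.7
t: 66.35
tcp_pos: [0.4335, 0.2633, 0.0632]
tool_rot: [-0.062, 0.998, 0.0, 0.001]
force: [-0.3, 0.3, 0.0]
finger_gap: 0.257
gripper_force: 60.7
t66.3 tcp [0.4335 0.2633 0.0632] ydir 97.2 tilt 0.1 F [-0.3  0.3  0. ] gap 0.257 gf 60.7 q6 -1.37
held px (293, 303, 62, 98) tool x -32.2..11.5 y -11.2..10.4
block (459, 249, 60, 53) [array([421.3, 343. ]), array([27.6, 28.3]), np.float64(7.3)]
t66.4 tcp [0.4334 0.2632 0.063 ] ydir 97.2 tilt 0.1 F [-0.5  0.6  0.1] gap 0.255 gf 60.7 q6 -1.37
turn z units 0.001  shift units x 0.002 y -0.015 z 1.138
```

```bash
python3 -m crank '0 -0.01 0.4 0 0 0; 0 0 0.4 0 0 0; 0 0 0.2 0 0 0; 0 0 0.12 0 0 0; 0 0 0.02 0 0 0'
python3 -m crank '0 0 0 0 0 0; 0 0 0 0 0 0; 0 0 0 0 0 0; 0 0 0 0 0 0; 0 0 0 0 0 0'
python3 -m crank '0 0 0 0 0 0; 0 0 0 0 0 0; 0 0 0 0 0 0; 0 0 -0.3 0 0 0; 0 0 -0.8 0 0 0' 0
python3 -m crank '0 0 -1 0 0 0; -0.6 0 -1 0 0 0; -0.8 0.6 -0.6 0 0 0; -0.8 0.6 0 0 0 0; 0 0 0 0 0 0'
python3 -m crank '0 0 0 0 0 0; 0 0 0 0 0 0; 0 0 0 0 0 0; 0 0 0 0 0 0; 0 0 0 0 0 0'
python3 - <<'E'
from h import *
t,r=st(); s=snapshot("wrist"); cv2.imwrite("pics/w12.png",s["image"][:,:,::-1]); mounts(s,.005)
C=cv2.Rodrigues(s["rvec"])[0]; print("cam z down",C.T[:,2])
h=hsv(s);H,S,V=[h[...,i].astype(int) for i in range(3)]
for k in blobs((S<60)&(V>110),1500,20000): 
    q=rect(s,k,.013)
    if max(q[1])<60: print("plate",q)
s=snapshot("top"); cv2.imwrite("pics/t12.png",s["image"][:,:,::-1])
E
```

```text
t: 66.9
tcp_pos: [0.4328, 0.2626, 0.0174]
tool_rot: [-0.063, 0.998, -0.0, -0.0]
force: [-1.2, -0.8, 9.2]
finger_gap: 0.261
gripper_force: 61.9
t: 67.4
tcp_pos: [0.4328, 0.2626, 0.0174]
tool_rot: [-0.063, 0.998, -0.0, -0.0]
force: [-2.4, -1.4, 6.9]
finger_gap: 0.259
gripper_force: 61.4
t: 67.9
tcp_pos: [0.4317, 0.2622, 0.0598]
tool_rot: [-0.062, 0.998, -0.001, -0.003]
force: [0.2, 0.5, 0.1]
finger_gap: 0.499
gripper_force: 0.0
t: 68.4
tcp_pos: [0.5199, 0.3248, 0.168]
tool_rot: [-0.063, 0.998, 0.002, 0.005]
force: [-0.6, 0.2, -0.4]
finger_gap: 0.501
gripper_force: 0.0
t: 68.9
tcp_pos: [0.5141, 0.3209, 0.1648]
tool_rot: [-0.062, 0.998, -0.0, -0.0]
force: [-0.9, -1.6, -0.4]
finger_gap: 0.5
gripper_force: 0.0
t68.9 tcp [0.5141 0.3209 0.1648] ydir 97.1 tilt 0.0 F [-0.9 -1.6 -0.4] gap 0.500 gf 0.0 q6 -1.32
block (357, 169, 35, 36) [array([482.1, 352.6]), array([25. , 24.2]), np.float64(7.4)]
block (239, 169, 36, 35) [array([492. , 270.2]), array([24.3, 24.9]), np.float64(7.0)]
block (234, 82, 39, 37) [array([434.1, 263.1]), array([23.3, 25.3]), np.float64(6.6)]
block (359, 81, 37, 37) [array([423.2, 345.4]), array([23.2, 24.2]), np.float64(7.7)]
cam z down [ 0.30370818  0.03738582 -0.95203132]
```

View pics/w12.png

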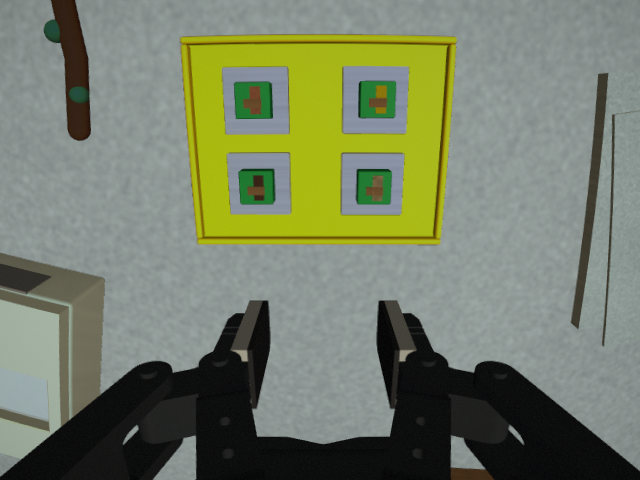

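View pics/t12.png

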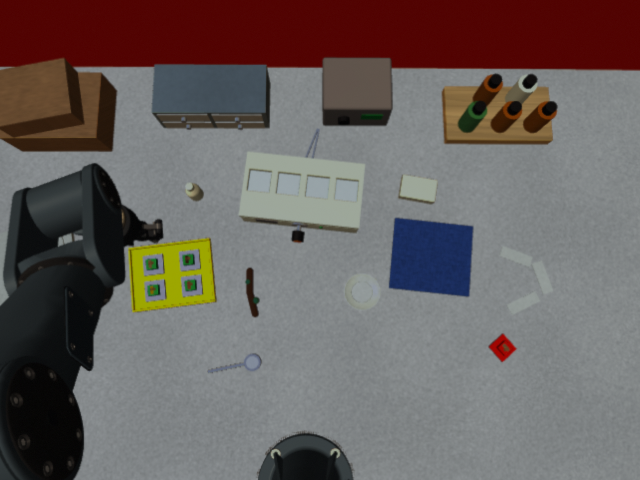

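The wrist view shows four mounts flat and apart in the tray, at (253,100), (376,100), (257,187) and (375,187). The top view shows the knob in at (298,237), the mat empty and the other things where they started. I'm handing it in.

```bash
python3 -c "
from station import manip
print(manip.sign_off())"
```

```text
the job is handed in; nothing more can be done
None
```

The job is handed in at about 69 s: all four mounts were pressed level in their pockets, the lamp knob was held on for about 2.5 s and pushed fully in, and the mounts now lie flat, side by side in the yellow tray; the bystanders and the red look-alike were left in place, and the hand-in returned no verdict.

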